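# Charge the glaze mill jar and hold the hopper gate open

## Task

Using the scoop, not the fingers, scoop at least three of the white grinding balls from the blue trough into the steel hopper while its gate is shut, and put the scoop back in the trough and let go of it. Then swing the yellow-pegged gate arm forward against its spring all the way to its stop with the fingers, so that every ball in the hopper drops into the jar below and at least three are in the jar, and finish while still holding the arm wound against the stop: do not let it go. Leave the clay cylinder, the small pot and the brush where they are.

Things in the scene. Friction and masses are not known exactly. Their poses are not given: they have to be found in the camera images.
- trough: Blue open trough fixed to the bench, with the balls and scoop in it. Rim 46 mm, inner floor 6 mm above the bench, flat; inside 76 mm wide (its y; walls 4 mm) and at the floor long from x = -100 to +100 mm. Origin on the bench under its middle; z up. The scoop starts at the -x end, whose wall is upright; the +x end wall is a ramp rising outward at 40 degrees to the rim.
- scoop: Loose aluminium scoop, about 0.18 kg, flat on the trough floor, mouth towards the trough's +x end. Pan 90 mm long (x -45 to +45), 66 wide outside, 60 inside; sides 30 mm high, back wall 36 mm, its inner face at x = -26; open at +x. From the thin tip the lip ramps up to 4.6 mm height at x = +25, then the floor slopes gently down to the back. Origin: centre of the underside; x to the mouth, z up.
- scoop_handle (a point): Point on the axis of the scoop's upright wooden handle, 95 mm above the scoop's underside, at its x = -36, y = 0 mm. The handle is 14 mm (scoop x) by 18 mm (scoop y) and reaches 136 mm above the underside, just behind the pan's back wall. Axes as the scoop's.
- stand: Grey filling stand fixed to the bench: base plate 200 x 130 mm, 8 mm thick, a column (30 x 40 mm, 158 mm high, centre at x = +95 mm) and a round steel hopper held above the base. Origin on the bench on the hopper's vertical centre line; z up.
- hopper_mouth (a point): Centre of the hopper's round mouth, at rim height (175 mm above the bench). The mouth's inner radius is 61 mm; it narrows to a tube of inner radius 37 mm from 135 down to 99 mm above the bench, open below, where the gate disc closes it.
- pivot (a point): The gate arm's vertical pivot axis, beside the hopper (80 mm from its centre line, on the stand's -y side), at the arm's height, 94 mm above the bench.
- gate_arm: Gate arm turning about the vertical pivot axis, its origin on the axis, 94 mm above the bench. One side carries the aluminium disc (radius 42 mm, 5 mm thick) that closes the hopper's outlet; the other is a yellow leg with an upright yellow peg, 16 mm in diameter, 100 mm from the pivot axis, from 96 to 166 mm above the bench.
- peg_top (a point): Centre of the top end of the upright yellow peg on the gate arm (166 mm above the bench).
- gate (a joint): Angle of the gate arm, rad: 0 = hopper shut, 1.2 = fully open at its stop. Grows counter-clockwise seen from above, so the peg swings forward (to the stand's +x, away from the robot). A spring always shuts it: about 2 N at the peg when shut, 8 N at the stop.
- jar: Blue ceramic mill jar, loose, 0.6 kg, standing on the stand's base plate straight under the hopper: outer radius 53 mm, inner 49 mm, 74 mm high, inner floor 6 mm. Origin at the centre of its underside.
- vase: Loose unfired brown clay cylinder, 72 mm across, 130 mm high, standing; origin at the centre of its underside. Leave alone.
- pinch_pot: Loose unfired small pale clay pot, 72 mm across, 45 mm high; origin at the centre of its underside. Leave alone.
- brush: Loose brush lying on the bench; leave alone.
- ball0: White ceramic grinding ball, 20 mm in diameter, 15 g, loose in the trough; origin at its centre. All five are alike.
- ball1: White ceramic grinding ball, 20 mm in diameter, 15 g, loose in the trough; origin at its centre. All five are alike.
- ball2: White ceramic grinding ball, 20 mm in diameter, 15 g, loose in the trough; origin at its centre. All five are alike.
- ball3: White ceramic grinding ball, 20 mm in diameter, 15 g, loose in the trough; origin at its centre. All five are alike.
- ball4: White ceramic grinding ball, 20 mm in diameter, 15 g, loose in the trough; origin at its centre. All five are alike.

How it is judged:
By the outcome, as a careful person would: the job done as asked, in the order asked, and still so for the second after the job is handed in, while the arm keeps its last pose, push and grip.
It also fails if it takes over 72 s, if anything falls off the work surface, if the arm or the gripper's body presses on something with over 40 N, if the wrist force passes 120 N, or if a joint passes its speed limit or range.

## Robot

A 6-joint arm with a two-finger parallel gripper is mounted at the origin on the work surface. World frame = base frame: x ahead of the robot, y to its left, z up, the work surface at z = 0. Lengths are in m, angles in rad, forces in N, time in s.
With the tool pointing down it reaches from about 0.25 to 0.775 m from the base axis. Payload 4 kg.
Tool frame: the origin (TCP) lies at the very end of the fingers, on their centre line; the grasp point (between the pads) lies 19 mm behind it; z points along the fingers, x is the direction in which the jaws open and shut, and the axes are right-handed (so a half turn about z gives the same grasp; the last joint's range is limited). The gripper opens to 94 mm and grips with 3 to 60 N. Pads are 16 mm wide; open, the fingers measure 119 mm over their backs; the gripper's body (75 mm by 177 mm) begins 78 mm behind the grasp point.
Start: joints at [1.111, 0.087, 1.371, -0, 1.684, -0.103], TCP at [0.192, 0.515, 0.206] pointing down, gripper open.
Joint ranges: [-3.1, 3.1], [-0.76, 2.03], [0.27, 2.55], [-1.08, 4.22], [0.17, 2.65], [-2.57, 2.57]. Speed limits (rad/s): [2.79, 2.79, 3.14, 3.14, 3.14, 3.14].

## Interface

Orientations are given as [roll, pitch, yaw] about the fixed x, y, z axes, in that order (R = Rz(yaw) Ry(pitch) Rx(roll)).
In Python, from bench import robot, cams, ticket gives the robot as it stands.
- The arm moves only by the tool jog_arm, never from a script. Its argument "series" is a list of rows, each an object of numbers: "x", "y", "z": the shift along the tool's x, y, z in m; "rx", "ry", "rz": the turn, a rotation vector about the tool's x, y, z in degrees. A call has 1 to 12 rows; each row shifts and turns the pose as measured when the row begins, along the tool's axes as they then stand; what a row does not reach is not made up. A row lasts 1/12 s, in which the tool goes at most 41.7 mm and 7.16 degrees, less where a joint would pass 70% of its speed; a pose out of reach is approached as far as the arm can. A call with a gripper value outside its range is refused whole. "claw" is the opening, from 0 (shut) to 1 (fully open), set as the call begins (left out, the last holds). The fingers move at their own pace and stop on an object; the grip force is fixed at half the most. Time passes only in rows, so rows that do not move let the fingers close. It gives the time, the measured TCP pose, the force and the opening at its end, in the units of the state.
- robot.get_obs(): the state, without advancing time (a new reading comes with each control period).
- cams.snapshot(name): name is "side" or "top"; returns a dict with "img" (420x560x3 uint8, red, green, blue), "mtx" (3x3 intrinsics, pixels), "k1" (the pictures are not rectified: a ray, as slopes to the right and down, at radius r is drawn at 1 + k1 r^2 times it, then the intrinsics apply), "origin" and "attitude" of the camera in the world. Camera axes: x right, y down, z forward; pixel columns grow to the right and rows downward; lengths in m; the calibration is good to about 2 mm. A picture is of the moment at which its call begins. There is no depth.
- ticket.close_job(): hands the job in, once; it reports no verdict.
Trained networks look in a picture, given as the dict that the camera call returned (one of the last four; its "shot" number tells which), for a name from the list of things; names that differ only in an ending like _2 or _b are one class to them, and where a whole thing is asked for, a point or a joint stands for the part that bears it (a point fixed in the world has none). Each returns a list of dicts, best first, with "p" (0 to 1); they miss things now and then, are a little off and sometimes report something else, mostly with a low value. They report only what shows in the picture. A call takes as long as a camera call.
- cams.look_for(thing, picture): "bbox" ([left, top, width, height] in pixels, round what is visible of it).
The state is a dict: "time": time; "joint_positions": joint angles; "qvel": joint speeds; "joint_torque": joint torques, N m; "tool_pos": TCP position; "ee_rot": TCP orientation; "wrist_force": force on the tool from outside, world axes, zero at the start; "wrist_torque": the same for the moment, N m; "width": finger opening in m.
Only numpy, scipy, OpenCV 4.12 (cv2) and the standard library are available. Lean on these libraries where they do the work, as an engineer would, in place of code of your own. Each camera call takes 0.05 s, during which the arm holds its last target.

## Working session

There is one attempt and no reset: what is moved stays moved. The work goes in short steps, Python scripts to look and compute and a tool call to move; the robot and the scene stay as the last step left them, time stands still between calls to the robot, and variables do not carry over. Pictures are saved under pics/ and viewed, and the job is handed in when it is done.

Besides the shell and the picture viewer there is one more tool, called after "Request:" as a command line: name --argument value ..., lists and objects as JSON in quotes. jog_arm: Moves the arm, as the interface text tells. Its arguments: {"type":"object","properties":{"series":{"type":"array","items":{"type":"object","properties":{"x":{"type":"number"},"y":{"type":"number"},"z":{"type":"number"},"rx":{"type":"number"},"ry":{"type":"number"},"rz":{"type":"number"}}}},"claw":{"type":"number"}},"required":["series"]}

```bash
mkdir -p pics; ls
python3 - <<'E'
from bench import robot,cams,ticket
import cv2,json
print(robot.get_obs())
for n in ("side","top"):
    s=cams.snapshot(n); cv2.imwrite(f"pics/{n}0.png",s["img"][:,:,::-1])
    print(n,s["mtx"],s["k1"],s["origin"],s["attitude"],s["shot"])
    for t in ["trough","scoop","scoop_handle","stand","hopper_mouth","gate_arm","peg_top","pivot","jar","vase","pinch_pot","brush","ball0"]:
        print(t,[(d["bbox"],round(d["p"],2)) for d in cams.look_for(t,s)][:6])
E
```

```text
pics
{'time': 0.0, 'joint_positions': array([ 1.11088317e+00,  8.79371523e-02,  1.37223918e+00,  1.94667525e-05,
        1.68357398e+00, -1.03135398e-01]), 'qvel': array([-0.00029074,  0.00016345,  0.00133453, -0.00012193,  0.0015314 ,
       -0.00183313]), 'joint_torque': array([-4.93140487e-04, -3.40180635e+01, -3.02429187e+01,  7.17048207e-02,
        3.30773159e-02, -1.41113924e-04]), 'tool_pos': array([0.19186725, 0.51487409, 0.20432157]), 'ee_rot': array([-3.14135127e+00,  2.14419862e-03,  1.21402100e+00]), 'wrist_force': array([ 0.41278478, -0.54499311, -0.37038426]), 'wrist_torque': array([-0.0195856 , -0.03675756,  0.00512057]), 'width': 0.0937319764774784}
side [[516.87181325   0.         278.86687193]
 [  0.         516.87181325 214.57694916]
 [  0.           0.           1.        ]] -0.015150443120573093 [0.49510228 0.70031312 1.01029424] [-2.459415    0.01143608 -3.09044805] 1
trough [([259.6, 273.4, 51.9, 126.2], 0.68)]
scoop [([269.4, 350.9, 37.1, 40.3], 0.71)]
scoop_handle [([269.0, 348.1, 31.3, 43.1], 0.96)]
stand [([228.4, 143.5, 98.7, 119.3], 0.63)]
hopper_mouth [
[... 603 characters left out ...]
17439]
 [  0.         443.87720561 210.45308702]
 [  0.           0.           1.        ]] -0.12273955348269666 [0.36348605 0.00935642 1.29537364] [-2.97460284 -0.0210236  -1.58659996] 2
trough [([152.4, 208.9, 92.3, 44.5], 0.96), ([265.4, 176.1, 92.3, 81.7], 0.44)]
scoop [([145.5, 221.8, 46.3, 26.2], 0.95)]
scoop_handle [([149.1, 221.8, 39.8, 28.4], 0.61)]
stand [([270.0, 173.4, 84.4, 83.6], 0.83)]
hopper_mouth [([269.8, 174.0, 89.4, 83.8], 0.86)]
gate_arm [([281.7, 205.9, 78.9, 47.6], 0.77)]
peg_top [([280.7, 207.7, 72.8, 46.4], 0.78)]
pivot [([267.0, 177.1, 89.0, 79.5], 0.86)]
jar []
vase []
pinch_pot [([384.2, 244.7, 20.9, 22.0], 0.8)]
brush [([369.7, 162.9, 17.7, 69.3], 0.85)]
ball0 []
```

Run:
```python
import cv2
a=cv2.imread("pics/side0.png");b=cv2.imread("pics/top0.png")
cv2.imwrite("pics/side0c.png",cv2.resize(a[120:420,190:350],None,fx=3.7/2,fy=3.7/2) if 0 else cv2.resize(a[125:415,180:360],(360,580),interpolation=cv2.INTER_CUBIC))
cv2.imwrite("pics/top0c.png",cv2.resize(b[130:330,130:410],(784,560),interpolation=cv2.INTER_CUBIC))
```

```text
(no output)
```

View pics/top0.png

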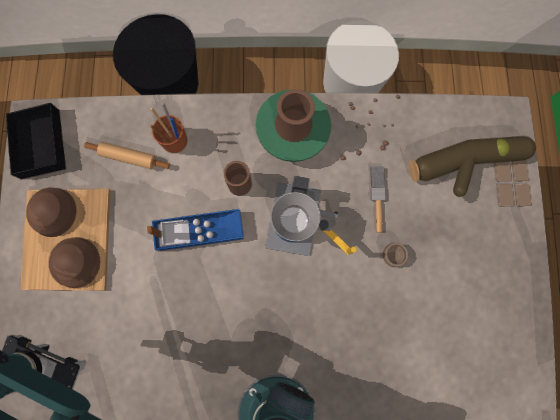

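View pics/side0.png

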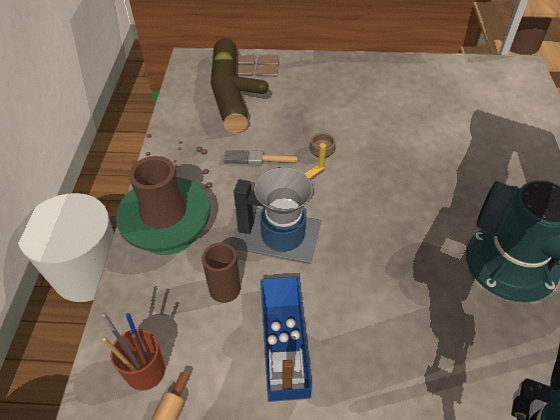

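```bash
sleep 0
```

```text
(no output)
```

View pics/top0c.png

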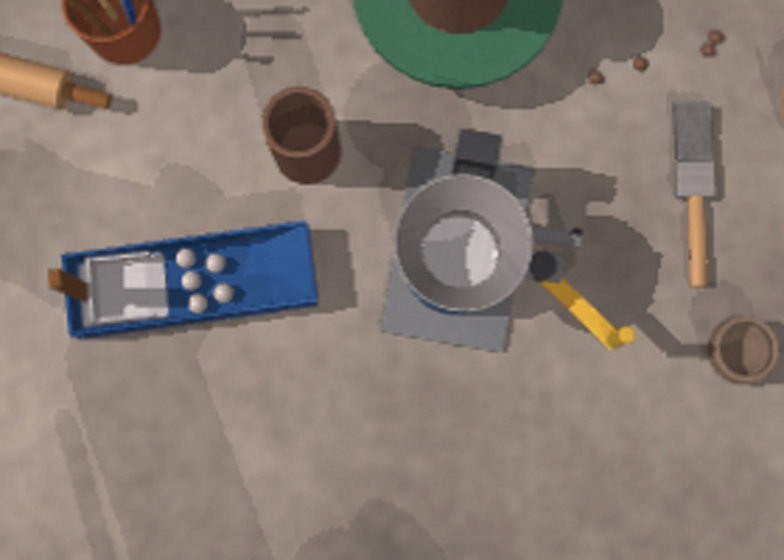

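View pics/side0c.png

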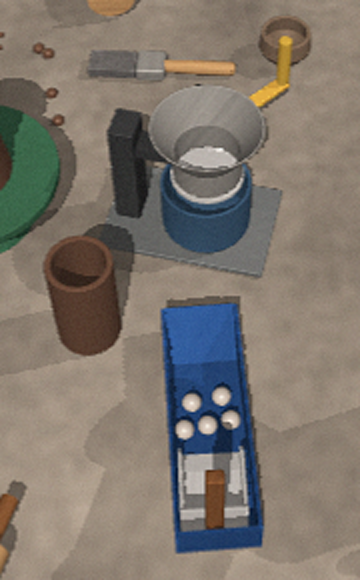

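The top view shows the trough at about (152–244, 209–251) with its scoop end on the left (+y). The balls are at about (200, 228), the hopper at (296, 217) and the peg at (352, 250). Next I'll zoom in for precise pixel positions.

```bash
cat > h.py <<'E'
import numpy as np, cv2
from scipy.spatial.transform import Rotation as Rn
def campar(s):
    return dict(K=np.array(s["mtx"]),k1=s["k1"],o=np.array(s["origin"]),R=Rn.from_euler("xyz",s["attitude"]).as_matrix())
def proj(c,P):
    P=np.atleast_2d(P); q=(P-c["o"])@c["R"]; s=q[:,:2]/q[:,2:]; r2=(s**2).sum(1,keepdims=True)
    s=s*(1+c["k1"]*r2); return s*[c["K"][0,0],c["K"][1,1]]+c["K"][:2,2]
def ray(c,uv):
    uv=np.atleast_2d(np.array(uv,float)); d=(uv-c["K"][:2,2])/[c["K"][0,0],c["K"][1,1]]
    s=d.copy()
    for _ in range(20): s=d/(1+c["k1"]*(s**2).sum(1,keepdims=True))
    return np.c_[s,np.ones(len(s))]@c["R"].T
def onz(c,uv,z):
    d=ray(c,uv); return c["o"]+d*((z-c["o"][2])/d[:,2:])
def crop(img,x0,y0,w,h,f,name,c=None,pts=None):
    im=cv2.resize(img[y0:y0+h,x0:x0+w,::-1],None,fx=f,fy=f,interpolation=cv2.INTER_CUBIC)
    for i in range(0,w,10):
        cv2.line(im,(i*f,0),(i*f,6 if i%50 else 14),(0,0,255),1)
        if (x0+i)%20==0: cv2.putText(im,str(x0+i),(i*f,24),0,.4,(0,0,255))
    for j in range(0,h,10):
        cv2.line(im,(0,j*f),(6,j*f),(0,0,255),1)
        if (y0+j)%20==0: cv2.putText(im,str(y0+j),(8,j*f+4),0,.4,(0,0,255))
    if pts is not None:
        for p in proj(c,pts):
            cv2.circle(im,(int((p[0]-x0+.5)*f),int((p[1]-y0+.5)*f)),2,(0,255,0),-1)
    cv2.imwrite(name,im)
E
python3 - <<'E'
from bench import robot,cams
from h import *
import pickle
S={n:cams.snapshot(n) for n in("top","side")}
pickle.dump(S,open("s0.pkl","wb"))
crop(S["top"]["img"],140,200,110,60,7,"pics/z1.png")
crop(S["top"]["img"],260,170,110,90,6,"pics/z2.png")
crop(S["side"]["img"],250,270,70,135,4,"pics/z3.png")
crop(S["side"]["img"],220,130,120,140,4,"pics/z4.png")
E
```

```text
(no output)
```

View pics/z1.png

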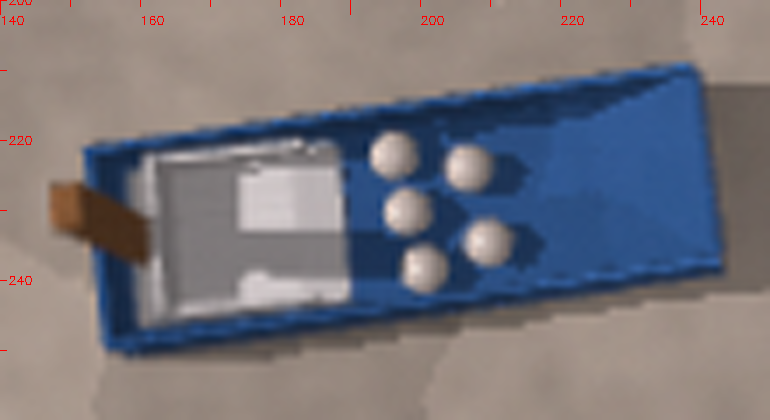

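View pics/z2.png

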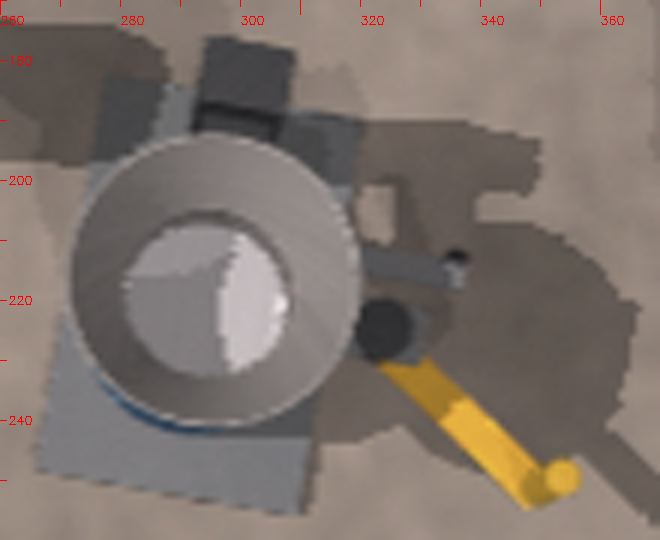

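View pics/z3.png

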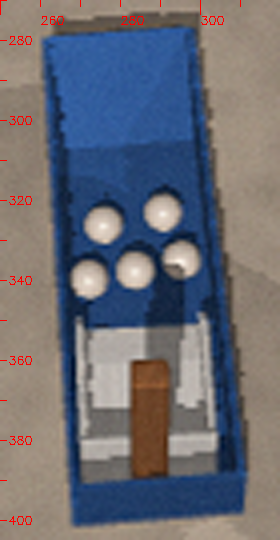

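View pics/z4.png

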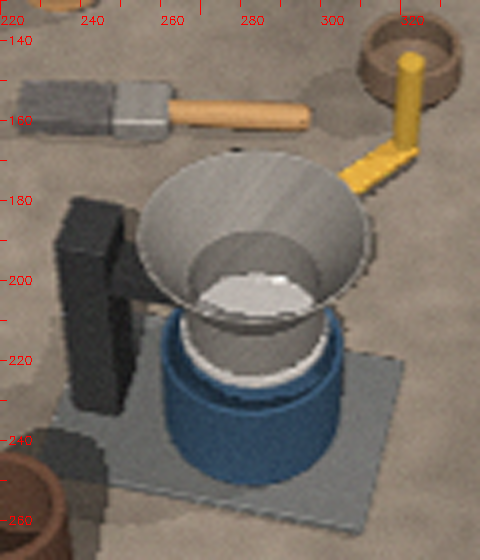

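```bash
cat > fit.py <<'E'
import pickle
from h import *
from scipy.optimize import least_squares
S=pickle.load(open("s0.pkl","rb")); T=campar(S["top"]);D=campar(S["side"])
def rz(a): return np.array([[np.cos(a),-np.sin(a),0],[np.sin(a),np.cos(a),0],[0,0,1]])
tri=lambda a,b: least_squares(lambda P:np.r_[proj(T,P)[0]-a,proj(D,P)[0]-b],[.5,0,.1])
h=.5
tt=np.array([[152.1,221.1],[239.6,209.4],[243.1,238.6],[155.7,250]])-h
ts=np.array([[267.5,391.7],[260.7,277.5],[298.2,276.7],[310.7,390]])-h
def trp(p): 
    L=p[3]; return np.array([[-.104,.042,.046],[L,.042,.046],[L,-.042,.046],[-.104,-.042,.046]])@rz(p[2]).T+[p[0],p[1],0]
r=least_squares(lambda p:np.r_[proj(T,trp(p))-tt,proj(D,trp(p))-ts].ravel(),[.45,.25,-1.5,.15])
print("trough",r.x,np.round(r.fun.reshape(-1,2),1).tolist())
for n,a,b in [("handletop",(149.3,229.6),(287.5,363.5)),("rim",(295.8,216.7),(283.75,189.5)),("peg",(353.7,249.3),(322.5,145.5))]:
    q=tri(np.array(a)-h,np.array(b)-h); print(n,q.x,np.round(q.fun,1))
    z={"handletop":.142,"rim":.175,"peg":.166}[n]
    print("  onz",onz(T,np.array(a)-h,z),onz(D,np.array(b)-h,z))
b=onz(T,np.array([[266.3,248.7],[310,255.8],[320,190],[276.7,183.3]])-h,.008);print(b)
for i in range(4):
    d=b[(i+1)%4]-b[i]; print(np.linalg.norm(d),np.degrees(np.arctan2(d[1],d[0])))
print("knob",onz(T,(323.3,224.5),.11))
for uv in [(.5*0+394/7+140,157/7+200),(470/7+140,168/7+200),(407/7+140,212/7+200),(488/7+140,243/7+200),(425/7+140,269/7+200)]:
    P=onz(T,np.array(uv)-h,.016); print("ball",P, (P-[r.x[0],r.x[1],0])@rz(r.x[2]))
tri0=onz(D,np.array([(150/4+250,374/4+270)])-h,.142)
P=tri0-[r.x[0],r.x[1],0]; print("handle in trough",P@rz(r.x[2]))
P=onz(T,np.array([(149.3,229.6)])-h,.142)-[r.x[0],r.x[1],0]; print("handle in trough",P@rz(r.x[2]))
E
python3 fit.py
```

```text
trough [ 0.51913732  0.24000927 -1.45030786  0.14847576] [[-0.3, 0.2], [-0.3, 0.3], [-0.2, 0.2], [-1.3, 0.4], [-0.9, 0.2], [-0.4, 0.5], [0.4, -1.2], [0.2, -1.3]]
handletop [0.51057022 0.32945134 0.13813319] [-0.1  0.7 -0.5 -0.1]
  onz [[0.5120425 0.3281481 0.142    ]] [[0.50963248 0.33124408 0.142     ]]
rim [ 0.53548688 -0.05599729  0.16726015] [-0.1  0.9 -0.7 -0.2]
  onz [[ 0.53660465 -0.05584965  0.175     ]] [[ 0.53348434 -0.04862035  0.175     ]]
peg [ 0.45010308 -0.2035973   0.16272654] [-0.1  0.7 -0.6 -0.1]
  onz [[ 0.45152276 -0.20326853  0.166     ]] [[ 0.44887911 -0.19972728  0.166     ]]
[[ 0.46954317  0.02207519  0.008     ]
 [ 0.44707757 -0.10441281  0.008     ]
 [ 0.64184441 -0.13940084  0.008     ]
 [ 0.66360937 -0.01089227  0.008     ]]
0.12846756637704831 -100.0713085276414
0.19788451665593096 -10.184027082140515
0.1303386559244811 80.38727192095848
0.19684649419695455 170.35878241100573
knob [[ 0.52297889 -0.13495324  0.11      ]]
ball [[0.54785523 0.22514065 0.016     ]] [[0.01821264 0.02672253 0.016     ]]
ball [[0.54286752 0.19334715 0.016     ]] [[0.04917612 0.0179495  0.016     ]]
ball [[0.52474429 0.21939463 0.016     ]] [[0.02113912 0.00308849 0.016     ]]
ball [[0.51143483 0.18555746 0.016     ]] [[ 0.05313122 -0.0141916   0.016     ]]
ball [[0.50090781 0.21161435 0.016     ]] [[ 0.02599792 -0.02151034  0.016     ]]
handle in trough [[-0.09171581  0.00153023  0.142     ]]
handle in trough [[-0.08835261  0.00355065  0.142     ]]
```

Request:
jog_arm --series '[{"x": -0.006,"y": 0.036,"z": 0.002},{"x": -0.006,"y": 0.036,"z": 0.002},{"x": -0.006,"y": 0.036,"z": 0.002},{"x": -0.006,"y": 0.036,"z": 0.002},{"x": -0.006,"y": 0.036,"z": 0.002},{"x": -0.006,"y": 0.036,"z": 0.002},{"x": -0.006,"y": 0.036,"z": 0.002},{"x": -0.006,"y": 0.036,"z": 0.002},{"x": -0.006,"y": 0.036,"z": 0.002},{"x": 0,"y": 0,"z": 0}]' --claw 0.6

```text
invalid input
```

Request:
jog_arm --series '[{"x": -0.006,"y": 0.036,"z": 0.002,"rx": 0,"ry": 0,"rz": 0},{"x": -0.006,"y": 0.036,"z": 0.002,"rx": 0,"ry": 0,"rz": 0}]'

```text
time: 1.67
tool_pos: [0.2515, 0.4818, 0.2019]
ee_rot: [-3.139, -0.002, 1.225]
wrist_force: [1.3, -0.1, -0.5]
width: 0.0937
```

Request:
jog_arm --series '[{"x": -0.007,"y": 0.036,"z": 0.004},{"x": -0.007,"y": 0.036,"z": 0.004},{"x": -0.007,"y": 0.036,"z": 0.004},{"x": -0.007,"y": 0.036,"z": 0.004},{"x": -0.007,"y": 0.036,"z": 0.004},{"x": -0.007,"y": 0.036,"z": 0.004},{"x": -0.007,"y": 0.036,"z": 0.004}]' --claw 0.6

```text
invalid input
```

Request:
jog_arm --series '[{"x": -0.007,"y": 0.036,"z": 0.004},{"x": -0.007,"y": 0.036,"z": 0.004},{"x": -0.007,"y": 0.036,"z": 0.004},{"x": -0.007,"y": 0.036,"z": 0.004},{"x": -0.007,"y": 0.036,"z": 0.004},{"x": -0.007,"y": 0.036,"z": 0.004}]'

```text
invalid input
```

So every field has to be present in each row.

Request:
jog_arm --series '[{"x": -0.007,"y": 0.036,"z": 0.004,"rx": 0,"ry": 0,"rz": 0},{"x": -0.007,"y": 0.036,"z": 0.004,"rx": 0,"ry": 0,"rz": 0},{"x": -0.007,"y": 0.036,"z": 0.004,"rx": 0,"ry": 0,"rz": 0},{"x": -0.007,"y": 0.036,"z": 0.004,"rx": 0,"ry": 0,"rz": 0},{"x": -0.007,"y": 0.036,"z": 0.004,"rx": 0,"ry": 0,"rz": 0},{"x": -0.007,"y": 0.036,"z": 0.004,"rx": 0,"ry": 0,"rz": 0},{"x": 0,"y": 0,"z": 0,"rx": 0,"ry": 0,"rz": -6},{"x": 0,"y": 0,"z": 0,"rx": 0,"ry": 0,"rz": -6},{"x": 0,"y": 0,"z": 0,"rx": 0,"ry": 0,"rz": -6},{"x": 0,"y": 0,"z": 0,"rx": 0,"ry": 0,"rz": -6}]' --claw 0.6

```text
time: 2.5
tool_pos: [0.4555, 0.3581, 0.1749]
ee_rot: [3.141, -0.003, 1.653]
wrist_force: [-0.2, 0.5, 0.1]
width: 0.0564
```

Request:
jog_arm --series '[{"x": -0.017,"y": 0.027,"z": 0.002,"rx": 0,"ry": 0,"rz": -1},{"x": -0.017,"y": 0.027,"z": 0.002,"rx": 0,"ry": 0,"rz": -1},{"x": 0,"y": 0,"z": 0,"rx": 0,"ry": 0,"rz": -0.4}]'

```text
time: 2.75
tool_pos: [0.5135, 0.3291, 0.1708]
ee_rot: [3.141, -0.003, 1.704]
wrist_force: [-1.1, -0.3, 0.3]
width: 0.0565
```

Run:
```python
from bench import robot,cams
from h import *
import pickle
o=robot.get_obs(); print(o["tool_pos"],o["ee_rot"],o["joint_positions"].round(3))
s=cams.snapshot("side"); S=s; 
crop(s["img"],220,250,120,150,4,"pics/a1.png",campar(s),np.array([o["tool_pos"],[.511,.330,.142],[.511,.330,.08]]))
```

```text
[0.51351972 0.32911725 0.17080703] [ 3.14084351e+00 -3.11143115e-03  1.70438338e+00] [ 0.475  0.228  1.279  0.003  1.633 -1.229]
```

View pics/a1.png

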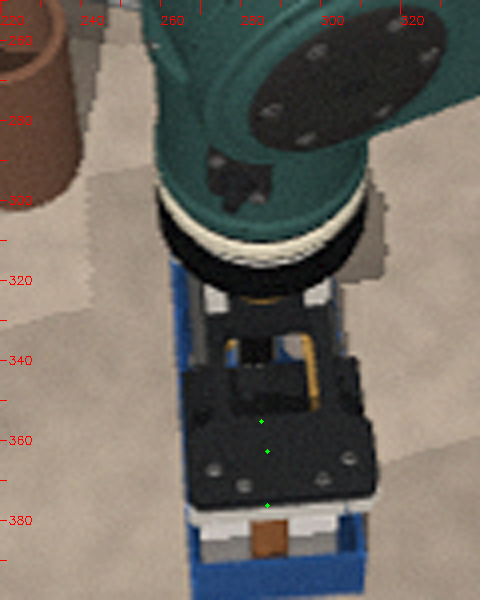

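Request:
jog_arm --series '[{"x": 0.001,"y": -0.002,"z": 0.01,"rx": 0,"ry": 0,"rz": 0.5},{"x": 0,"y": 0,"z": 0.025,"rx": 0,"ry": 0,"rz": 0.2},{"x": 0,"y": 0,"z": 0.025,"rx": 0,"ry": 0,"rz": 0},{"x": 0,"y": 0,"z": 0.025,"rx": 0,"ry": 0,"rz": 0},{"x": 0,"y": 0,"z": 0.008,"rx": 0,"ry": 0,"rz": 0}]'

```text
time: 3.22
tool_pos: [0.5076, 0.3355, 0.0779]
ee_rot: [3.136, -0.01, 1.691]
wrist_force: [-0.7, -0.9, -0.7]
width: 0.0563
```

Request:
jog_arm --series '[{"x": 0,"y": 0,"z": 0,"rx": 0,"ry": 0,"rz": 0}]'

```text
time: 3.3
tool_pos: [0.5051, 0.3355, 0.0753]
ee_rot: [3.141, -0.009, 1.692]
wrist_force: [-0.8, -0.2, 0.2]
width: 0.0562
```

Request:
jog_arm --series '[{"x": -0.006,"y": 0.0055,"z": -0.007,"rx": 0.5,"ry": 0,"rz": 0},{"x": 0,"y": 0,"z": 0,"rx": 0,"ry": 0,"rz": 0}]'

```text
time: 3.47
tool_pos: [0.5098, 0.3306, 0.0828]
ee_rot: [-3.131, -0.008, 1.694]
wrist_force: [-0.3, 0.3, -0.0]
width: 0.0568
```

Run:
```python
from bench import robot,cams
o=robot.get_obs(); print(o["tool_pos"],o["ee_rot"],o["joint_positions"].round(3),o["qvel"].round(3))
```

```text
[0.50976473 0.33060775 0.08278432] [-3.13127799 -0.00817524  1.6942873 ] [ 0.476  0.271  1.403  0.011  1.474 -1.22 ] [ 0.036 -0.011  0.034  0.031  0.005  0.016]
```

Request:
jog_arm --series '[{"x": 0,"y": 0,"z": 0,"rx": 0,"ry": 0,"rz": 0},{"x": 0,"y": 0,"z": 0,"rx": 0,"ry": 0,"rz": 0},{"x": 0,"y": 0,"z": 0,"rx": 0,"ry": 0,"rz": 0},{"x": 0,"y": 0,"z": 0,"rx": 0,"ry": 0,"rz": 0},{"x": 0,"y": 0,"z": 0,"rx": 0,"ry": 0,"rz": 0},{"x": 0,"y": 0,"z": 0,"rx": 0,"ry": 0,"rz": 0}]' --claw 0

```text
time: 3.97
tool_pos: [0.5139, 0.3324, 0.0907]
ee_rot: [3.14, -0.013, 1.693]
wrist_force: [0.8, -0.2, -0.3]
width: 0.0198
```

Run:
```python
from bench import robot,cams
from h import *
o=robot.get_obs(); print(o["tool_pos"],o["ee_rot"],o["wrist_force"],o["wrist_torque"])
s=cams.snapshot("top")
crop(s["img"],130,190,130,80,6,"pics/a2.png",campar(s),np.array([o["tool_pos"]]))
```

```text
[0.51394323 0.33235382 0.09068493] [ 3.13992618 -0.01296541  1.69313494] [ 0.80978311 -0.2353716  -0.25597692] [-0.11903014  0.02381771  0.01921065]
```

View pics/a2.png

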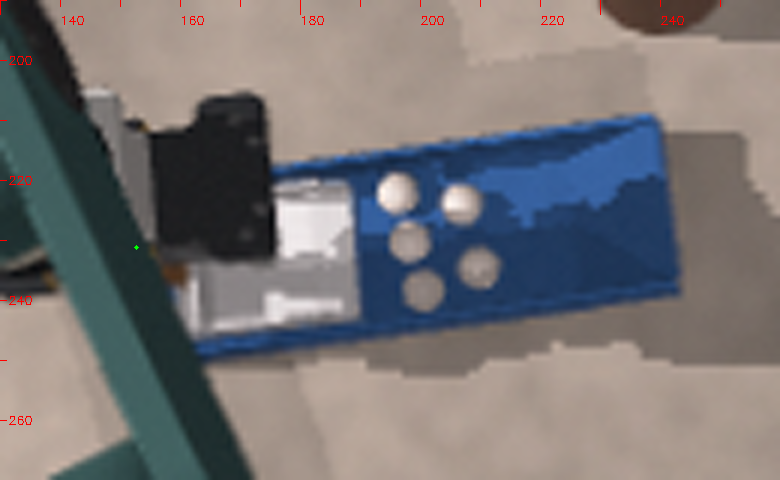

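Request:
jog_arm --series '[{"x": 0,"y": 0,"z": 0,"rx": 0,"ry": 0,"rz": 0},{"x": 0,"y": 0,"z": 0,"rx": 0,"ry": 0,"rz": 0},{"x": 0,"y": 0,"z": 0,"rx": 0,"ry": 0,"rz": 0}]'

```text
time: 4.27
tool_pos: [0.514, 0.331, 0.0915]
ee_rot: [3.14, -0.01, 1.693]
wrist_force: [0.2, -0.5, 0.9]
width: 0.0139
```

Request:
jog_arm --series '[{"x": -0.004,"y": -0.001,"z": 0.001,"rx": 0,"ry": 0,"rz": 0},{"x": -0.012,"y": -0.001,"z": 0.001,"rx": 0,"ry": 0,"rz": 0},{"x": -0.022,"y": -0.001,"z": 0.001,"rx": 0,"ry": 0,"rz": 0},{"x": -0.025,"y": 0,"z": 0.001,"rx": 0,"ry": 0,"rz": 0},{"x": -0.018,"y": 0,"z": 0.001,"rx": 0,"ry": 0,"rz": 0},{"x": -0.008,"y": 0,"z": 0.001,"rx": 0,"ry": 0,"rz": 0},{"x": 0,"y": 0,"z": 0.001,"rx": 0,"ry": 0,"rz": 0},{"x": 0,"y": 0,"z": 0.001,"rx": 0,"ry": 0,"rz": 0}]'

```text
time: 4.93
tool_pos: [0.5242, 0.2615, 0.0952]
ee_rot: [3.119, -0.056, 1.701]
wrist_force: [-1.5, 1.0, 7.3]
width: 0.0138
```

```bash
cat > loc.py <<'E'
from bench import robot,cams
from h import *
import sys
o=robot.get_obs(); print(o["time"],o["tool_pos"].round(4),o["ee_rot"].round(3),"F",o["wrist_force"].round(1),o["wrist_torque"].round(2),"q",o["joint_positions"].round(2),"w",round(o["width"],4))
a=-1.4503; d=o["tool_pos"]-[.5191,.24,0]
print("TCP in trough",(np.cos(a)*d[0]+np.sin(a)*d[1]).round(4),(-np.sin(a)*d[0]+np.cos(a)*d[1]).round(4),d[2].round(4))
box={"top":(140,180,130,90,6),"side":(220,240,130,150,4),"topH":(250,160,130,100,6),"sideH":(210,120,150,145,4)}
for k in sys.argv[2:]:
    s=cams.snapshot(k.rstrip("H")); crop(s["img"],*box[k],f"pics/{sys.argv[1]}_{k}.png")
E
python3 loc.py b1 top side
```

```text
4.9333 [0.5242 0.2615 0.0952] [ 3.119 -0.056  1.701] F [-1.5  1.   7.3] [-0.41  0.64 -0.05] q [ 0.34  0.18  1.49  0.05  1.44 -1.37] w 0.0138
TCP in trough -0.0207 0.0076 0.0952
```

View pics/b1_top.png

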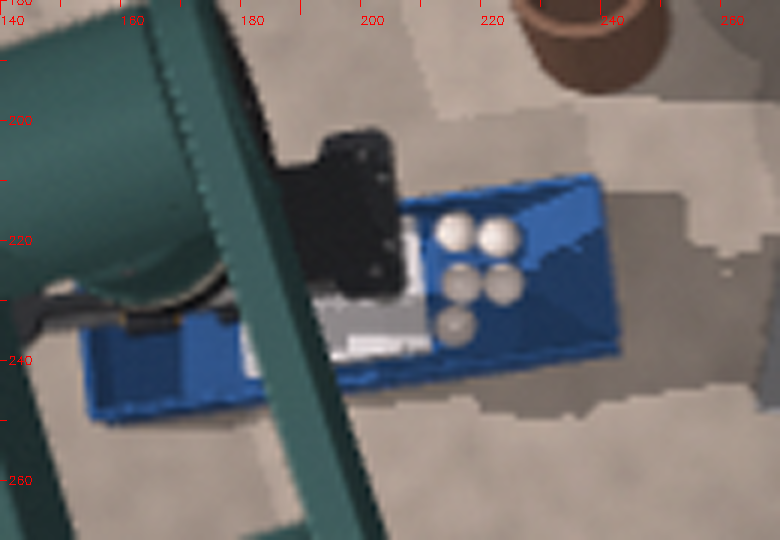

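View pics/b1_side.png

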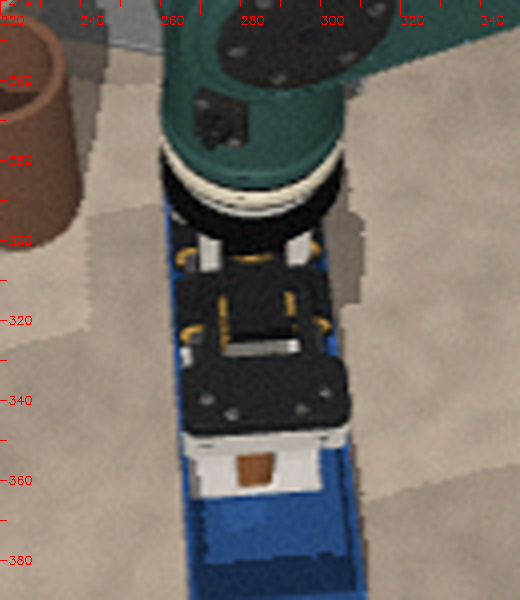

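Request:
jog_arm --series '[{"x": 0,"y": -0.002,"z": 0,"rx": 0.7,"ry": -1.5,"rz": 0},{"x": -0.004,"y": -0.002,"z": 0,"rx": 0.5,"ry": -1.0,"rz": 0},{"x": -0.015,"y": -0.001,"z": 0.0,"rx": 0,"ry": -0.4,"rz": 0},{"x": -0.018,"y": 0,"z": 0.0,"rx": 0,"ry": -0.4,"rz": 0},{"x": -0.004,"y": 0,"z": 0.0,"rx": 0,"ry": 0,"rz": 0},{"x": 0,"y": 0,"z": 0.0,"rx": 0,"ry": 0,"rz": 0}]'

```text
time: 5.53
tool_pos: [0.5232, 0.2216, 0.0908]
ee_rot: [-3.138, 0.003, 1.706]
wrist_force: [0.1, 2.1, 1.7]
width: 0.0139
```

```bash
python3 loc.py b2 top
```

```text
5.5333 [0.5232 0.2216 0.0908] [-3.138e+00  3.000e-03  1.706e+00] F [0.1 2.1 1.7] [0.7  0.12 0.08] q [ 0.3   0.18  1.5  -0.    1.47 -1.4 ] w 0.0139
TCP in trough 0.0188 0.0018 0.0908
```

View pics/b2_top.png

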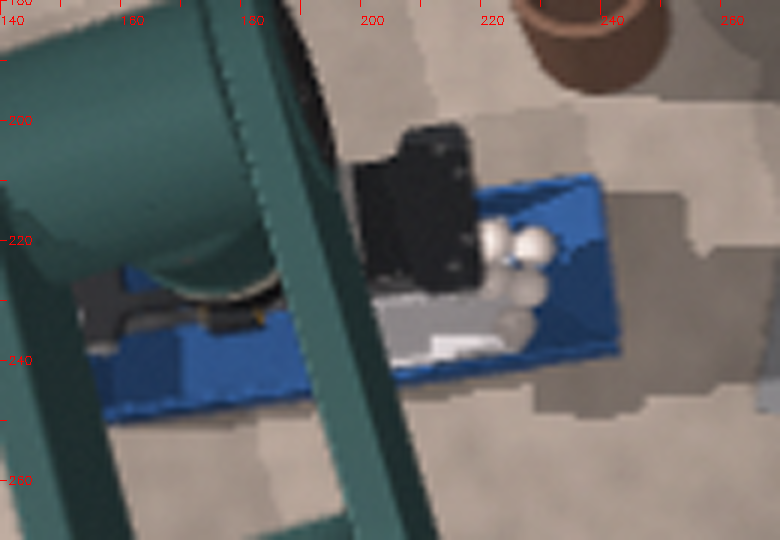

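Request:
jog_arm --series '[{"x": -0.002,"y": 0,"z": -0.0005,"rx": 0,"ry": -3,"rz": 0.3},{"x": -0.003,"y": 0,"z": -0.0005,"rx": 0,"ry": -5,"rz": 0.3},{"x": -0.002,"y": 0,"z": -0.0005,"rx": 0,"ry": -5,"rz": 0},{"x": -0.002,"y": 0,"z": -0.0005,"rx": 0,"ry": -5,"rz": 0},{"x": -0.002,"y": 0,"z": -0.001,"rx": 0,"ry": -5,"rz": 0},{"x": 0,"y": 0,"z": 0,"rx": 0,"ry": 0,"rz": 0}]'

```text
time: 6.08
tool_pos: [0.5243, 0.2111, 0.093]
ee_rot: [-3.139, 0.419, 1.692]
wrist_force: [-0.4, 0.1, -3.6]
width: 0.0139
```

```bash
python3 loc.py b3 top side
```

```text
6.0833 [0.5243 0.2111 0.093 ] [-3.139  0.419  1.692] F [-0.4  0.1 -3.6] [ 0.71  0.07 -0.03] q [ 0.52  0.3   1.4  -0.38  1.6  -1.16] w 0.0139
TCP in trough 0.0293 0.0017 0.093
```

View pics/b3_top.png

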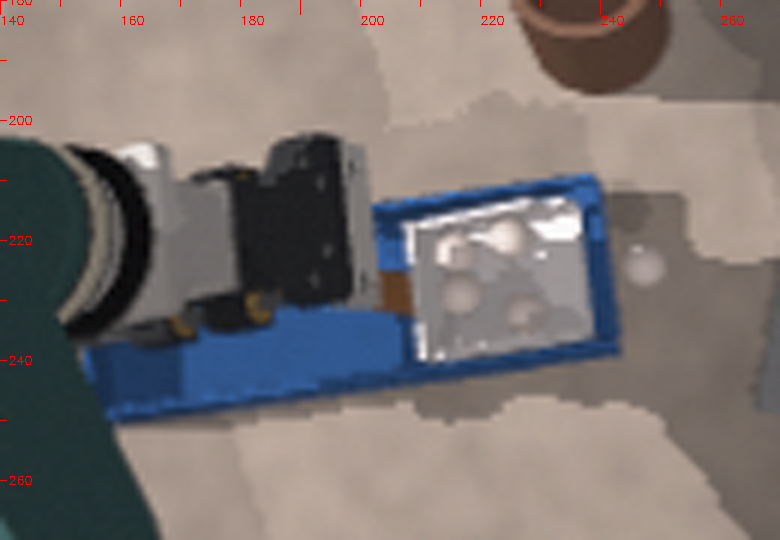

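View pics/b3_side.png

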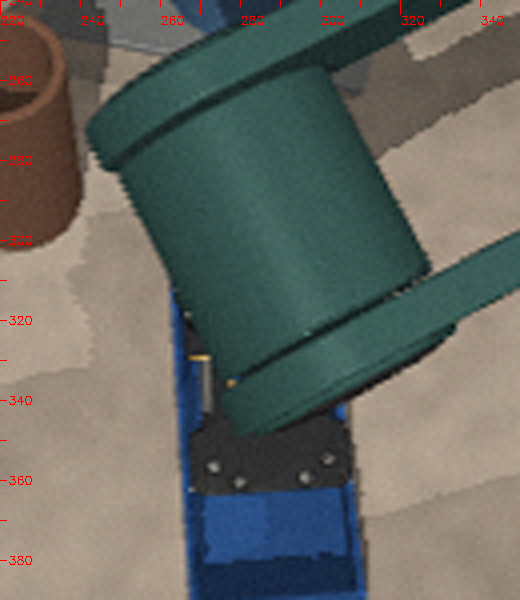

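Request:
jog_arm --series '[{"x": -0.004,"y": 0,"z": -0.009,"rx": 0,"ry": 0,"rz": 0},{"x": -0.006,"y": 0,"z": -0.014,"rx": 0,"ry": 0,"rz": 0},{"x": -0.008,"y": 0,"z": -0.018,"rx": 0,"ry": 0,"rz": 0},{"x": -0.008,"y": 0,"z": -0.018,"rx": 0,"ry": 0,"rz": 0}]'

```text
time: 6.52
tool_pos: [0.5237, 0.2052, 0.1561]
ee_rot: [-3.131, 0.413, 1.689]
wrist_force: [-1.3, -0.2, -2.4]
width: 0.0136
```

```bash
python3 loc.py b4
python3 - <<'E'
from bench import cams
import cv2
s=cams.snapshot("top"); cv2.imwrite("pics/b4t.png",s["img"][:,:,::-1])
E
```

```text
6.5167 [0.5237 0.2052 0.1561] [-3.131  0.413  1.689] F [-1.3 -0.2 -2.4] [0.55 0.06 0.03] q [ 0.5   0.26  1.33 -0.38  1.72 -1.21] w 0.0136
TCP in trough 0.0351 0.0003 0.1561
```

View pics/b4t.png

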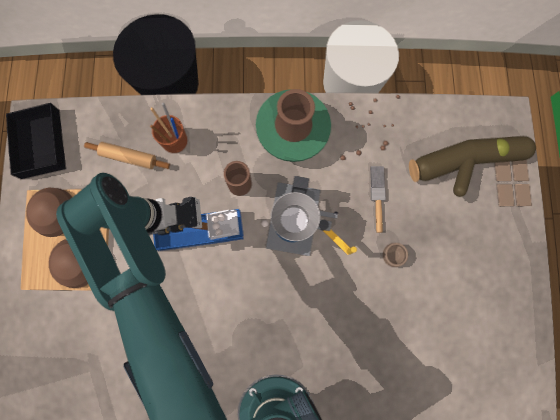

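Run:
```python
import cv2
from h import *
a=cv2.imread("pics/b4t.png")[:,:,::-1]
crop(a,190,190,130,90,6,"pics/b4tz.png")
from bench import cams
s=cams.snapshot("side");cv2.imwrite("pics/b4s.png",s["img"][:,:,::-1])
crop(s["img"],220,150,120,150,4,"pics/b4sz.png")
```

```text
(no output)
```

View pics/b4tz.png

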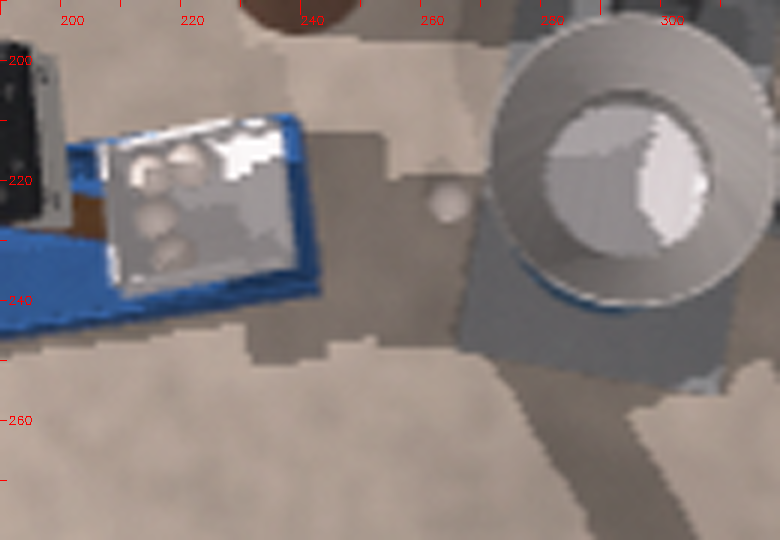

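View pics/b4s.png

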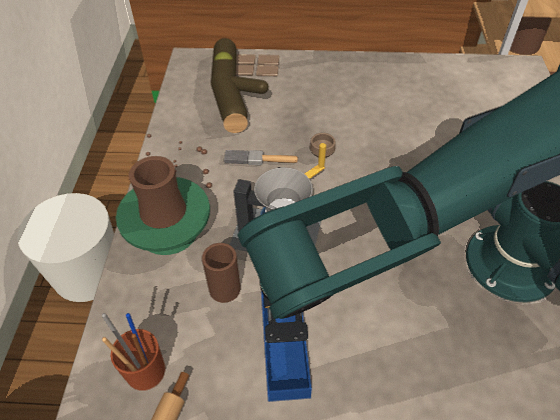

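Request:
jog_arm --series '[{"x": -0.011,"y": 0,"z": -0.024,"rx": 0,"ry": 0,"rz": 0},{"x": -0.011,"y": 0,"z": -0.024,"rx": 0,"ry": 0,"rz": 0},{"x": -0.011,"y": 0,"z": -0.024,"rx": 0,"ry": 0,"rz": 0},{"x": -0.011,"y": 0,"z": -0.024,"rx": 0,"ry": 0,"rz": 0},{"x": -0.011,"y": 0,"z": -0.024,"rx": 0,"ry": 0,"rz": 0},{"x": -0.005,"y": 0,"z": -0.012,"rx": 0,"ry": 0,"rz": 0}]'

```text
time: 7.12
tool_pos: [0.5245, 0.1971, 0.3032]
ee_rot: [-3.127, 0.408, 1.683]
wrist_force: [0.4, 0.3, -2.8]
width: 0.0138
```

```bash
python3 loc.py b5 top
```

```text
7.1167 [0.5245 0.1971 0.3032] [-3.127  0.408  1.683] F [ 0.4  0.3 -2.8] [ 0.54  0.   -0.02] q [ 0.49  0.23  1.07 -0.41  1.98 -1.33] w 0.0138
TCP in trough 0.0433 0.0002 0.3032
```

View pics/b5_top.png

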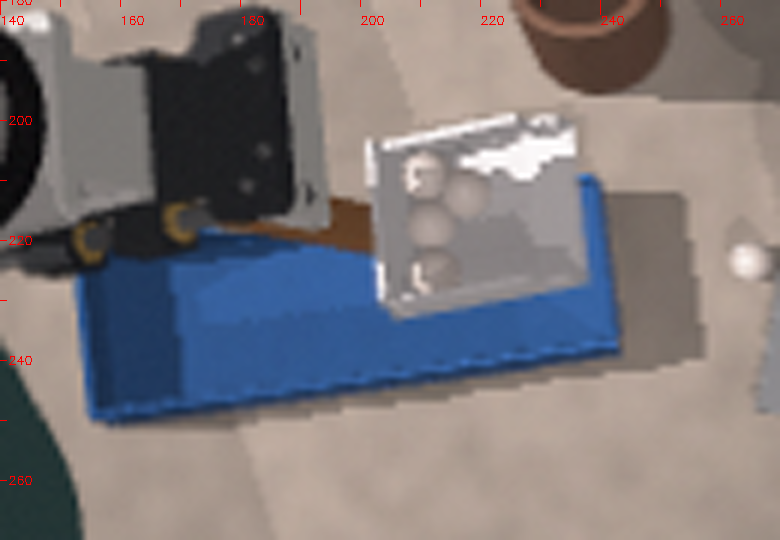

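```bash
cat > plan.py <<'E'
from bench import robot
from h import *
o=robot.get_obs(); P=o["tool_pos"]; R0=Rn.from_euler("xyz",o["ee_rot"])
off=np.array([-.081,0,.085])
head=-1.4503; hx=np.array([np.cos(head),np.sin(head),0])
H=np.array([.5355,-.055,0])
def pose(back,z,tilt,yaw=1.6913): # tilt + = mouth up deg
    R=Rn.from_euler("xyz",[np.pi,np.radians(tilt),yaw])
    tip=H-hx*back+[0,0,z]
    return tip-R.apply(off),R
def tipnow(): return P+R0.apply(off)
def delta(t,Pa=P,Ra=R0):
    p,R=t; return Ra.inv().apply(p-Pa).round(4),np.degrees((Ra.inv()*R).as_rotvec()).round(1)
if __name__=="__main__":
    t=tipnow();print("tip",t.round(4),"rel hopper along,lat",((t-H)@hx).round(4),((t-H)@np.array([-hx[1],hx[0],0])).round(4))
    seq=[pose(.02,.245,23),pose(.02,.205,0),pose(.02,.195,-20),pose(.015,.195,-50)]
    pa,ra=P,R0
    for s in seq:
        print("TCP",s[0].round(4),delta(s,pa,ra)); pa,ra=s
E
python3 plan.py
```

```text
tip [0.5361 0.0896 0.2592] rel hopper along,lat -0.1435 0.018
TCP [0.5201 0.0718 0.2916] (array([-0.1084, -0.018 ,  0.0618]), array([-0.8,  0.3, -0.5]))
TCP [0.5234 0.0453 0.29  ] (array([-0.024 ,  0.    ,  0.0119]), array([-0., 23.,  0.]))
TCP [0.5274 0.0116 0.3026] (array([-0.034 , -0.    , -0.0126]), array([ 0., 20.,  0.]))
TCP [ 0.5353 -0.0531  0.3117] (array([-0.0581, -0.    , -0.0308]), array([ 0., 30.,  0.]))
```

Request:
jog_arm --series '[{"x": -0.008,"y": -0.001,"z": 0.004,"rx": -0.2,"ry": 0,"rz": -0.2},{"x": -0.012,"y": -0.002,"z": 0.007,"rx": -0.2,"ry": 0,"rz": -0.2},{"x": -0.017,"y": -0.003,"z": 0.009,"rx": -0.2,"ry": 0,"rz": -0.1},{"x": -0.017,"y": -0.003,"z": 0.01,"rx": 0,"ry": 0,"rz": 0},{"x": -0.017,"y": -0.003,"z": 0.01,"rx": 0,"ry": 0,"rz": 0},{"x": -0.017,"y": -0.003,"z": 0.01,"rx": 0,"ry": 0,"rz": 0},{"x": -0.012,"y": -0.002,"z": 0.007,"rx": 0,"ry": 0,"rz": 0},{"x": -0.006,"y": -0.001,"z": 0.003,"rx": 0,"ry": 0,"rz": 0}]'

```text
time: 7.83
tool_pos: [0.5168, 0.0641, 0.2774]
ee_rot: [-3.119, 0.405, 1.699]
wrist_force: [-0.2, -0.1, -2.5]
width: 0.0136
```

```bash
python3 plan.py; python3 loc.py b6 topH sideH
```

```text
tip [ 0.5287 -0.0432  0.2312] rel hopper along,lat -0.0125 -0.0053
TCP [0.5201 0.0718 0.2916] (array([ 0.001,  0.004, -0.016]), array([-1.1,  0.2,  0.4]))
TCP [0.5234 0.0453 0.29  ] (array([-0.024 ,  0.    ,  0.0119]), array([-0., 23.,  0.]))
TCP [0.5274 0.0116 0.3026] (array([-0.034 , -0.    , -0.0126]), array([ 0., 20.,  0.]))
TCP [ 0.5353 -0.0531  0.3117] (array([-0.0581, -0.    , -0.0308]), array([ 0., 30.,  0.]))
7.8333 [0.5168 0.0641 0.2774] [-3.119  0.405  1.699] F [-0.2 -0.1 -2.5] [ 0.58  0.05 -0.03] q [ 0.28  0.07  1.3  -0.41  1.83 -1.51] w 0.0136
TCP in trough 0.1743 -0.0234 0.2774
```

View pics/b6_topH.png

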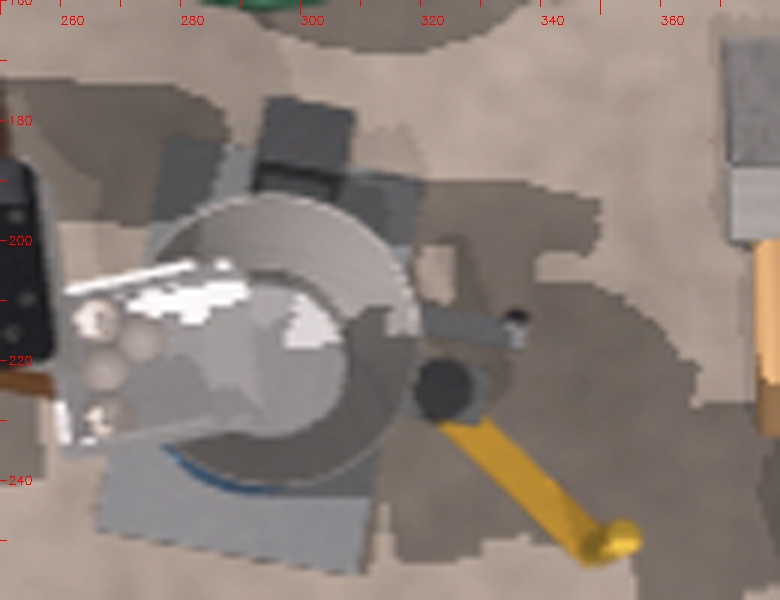

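View pics/b6_sideH.png

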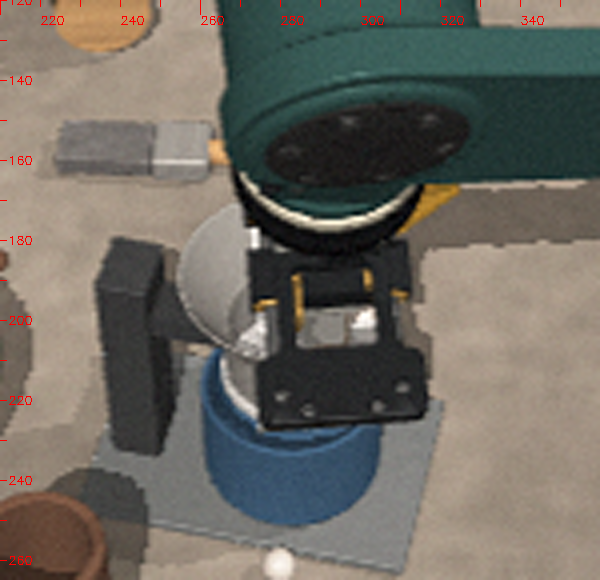

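Request:
jog_arm --series '[{"x": -0.002,"y": 0.001,"z": -0.007,"rx": -0.4,"ry": 3,"rz": 0},{"x": -0.005,"y": 0.001,"z": -0.006,"rx": -0.4,"ry": 5,"rz": 0.2},{"x": -0.005,"y": 0.001,"z": -0.002,"rx": -0.3,"ry": 5,"rz": 0.2},{"x": -0.005,"y": 0.001,"z": 0,"rx": 0,"ry": 5,"rz": 0},{"x": -0.005,"y": 0,"z": 0,"rx": 0,"ry": 4,"rz": 0}]'

```text
time: 8.35
tool_pos: [0.5218, 0.0569, 0.2922]
ee_rot: [-3.135, 0.003, 1.703]
wrist_force: [-0.6, -0.2, -3.3]
width: 0.0141
```

```bash
sed -i 's/seq=.*/seq=[pose(.02,.205,-10),pose(.02,.2,-25),pose(.015,.2,-50)]/' plan.py; python3 plan.py; python3 loc.py b7 topH
```

```text
tip [ 0.532  -0.0237  0.2074] rel hopper along,lat -0.0315 0.0002
TCP [0.5253 0.0294 0.3028] (array([-0.0277, -0.0002, -0.0105]), array([-0.4, 10.2,  0.6]))
TCP [0.5286 0.0021 0.3113] (array([-0.0256, -0.    , -0.0131]), array([ 0., 15.,  0.]))
TCP [ 0.5353 -0.0531  0.3167] (array([-0.048 , -0.    , -0.0284]), array([-0., 25.,  0.]))
8.35 [0.5218 0.0569 0.2922] [-3.135e+00  3.000e-03  1.703e+00] F [-0.6 -0.2 -3.3] [ 0.08 -0.04 -0.02] q [ 0.    0.04  1.26 -0.    1.86 -1.7 ] w 0.0141
TCP in trough 0.1821 -0.0193 0.2922
```

View pics/b7_topH.png

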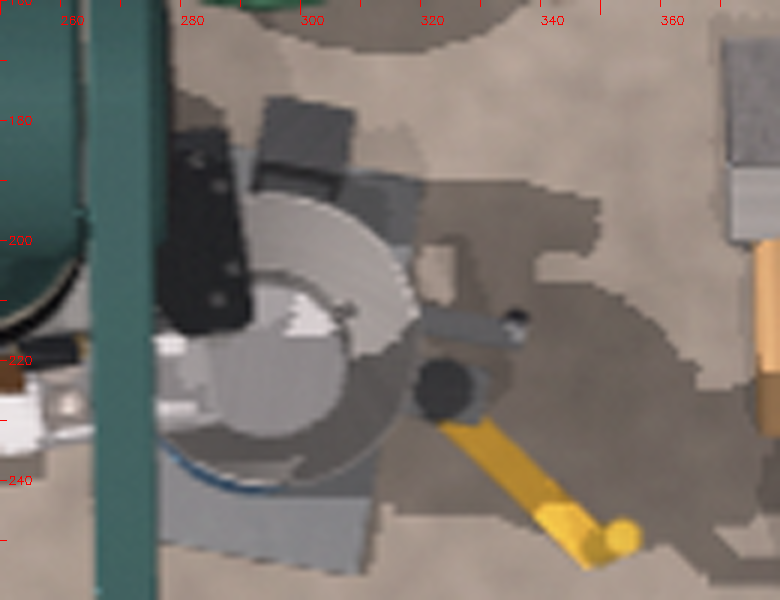

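Request:
jog_arm --series '[{"x": -0.012,"y": 0,"z": -0.004,"rx": -0.2,"ry": 2,"rz": 0.3},{"x": -0.013,"y": 0,"z": -0.005,"rx": -0.2,"ry": 4,"rz": 0.3},{"x": -0.012,"y": 0,"z": -0.005,"rx": 0,"ry": 5,"rz": 0},{"x": -0.01,"y": 0,"z": -0.005,"rx": 0,"ry": 5,"rz": 0},{"x": -0.009,"y": 0,"z": -0.005,"rx": 0,"ry": 5,"rz": 0},{"x": -0.006,"y": 0,"z": -0.003,"rx": 0,"ry": 4,"rz": 0},{"x": 0,"y": 0,"z": 0,"rx": 0,"ry": 0,"rz": 0}]'

```text
time: 8.98
tool_pos: [0.5306, -0.0112, 0.3073]
ee_rot: [-3.135, -0.443, 1.688]
wrist_force: [0.4, -0.6, -3.4]
width: 0.014
```

```bash
sed -i 's/seq=.*/seq=[pose(.02,.2,-35),pose(.015,.2,-50)]/' plan.py; python3 plan.py; python3 loc.py b8 topH sideH
```

```text
tip [ 0.5344 -0.0478  0.1958] rel hopper along,lat -0.0073 -0.0003
TCP [ 0.531  -0.0177  0.3161] (array([-0.0021, -0.0005, -0.0107]), array([-0.3,  9.6, -0.2]))
TCP [ 0.5353 -0.0531  0.3167] (array([-0.0289, -0.    , -0.0209]), array([-0., 15.,  0.]))
8.9833 [ 0.5306 -0.0112  0.3073] [-3.135 -0.443  1.688] F [ 0.4 -0.6 -3.4] [-0.49 -0.03  0.05] q [-0.38  0.14  1.18  0.43  2.01 -1.92] w 0.014
TCP in trough 0.2507 -0.0187 0.3073
```

View pics/b8_topH.png

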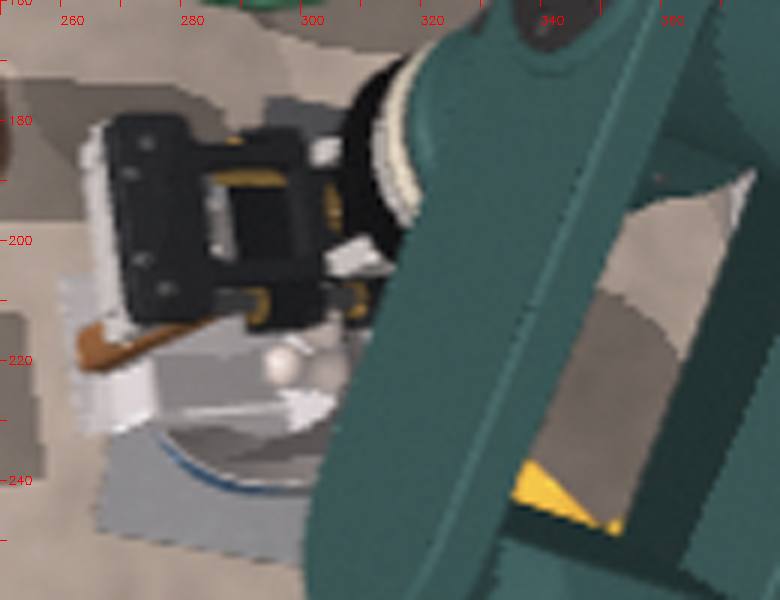

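View pics/b8_sideH.png

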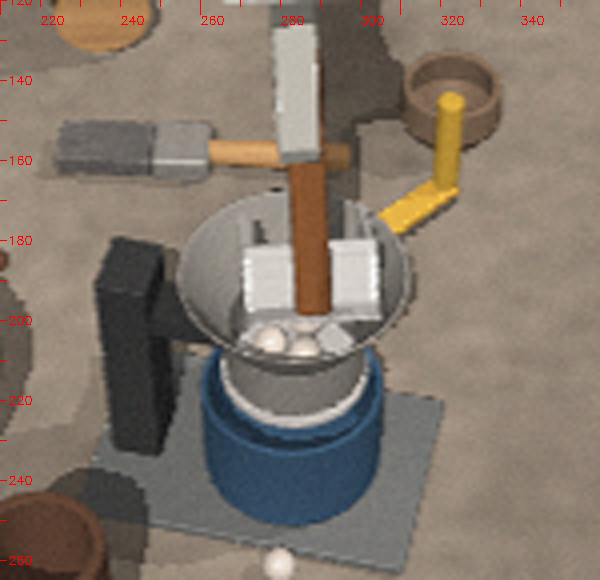

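Request:
jog_arm --series '[{"x": -0.002,"y": 0,"z": -0.004,"rx": 0,"ry": 5,"rz": 0},{"x": -0.002,"y": 0,"z": -0.005,"rx": 0,"ry": 5,"rz": 0},{"x": -0.002,"y": 0,"z": -0.005,"rx": 0,"ry": 4,"rz": 0},{"x": 0,"y": 0,"z": 0,"rx": 0,"ry": 0,"rz": 0},{"x": 0,"y": 0,"z": 0,"rx": 0,"ry": 0,"rz": 0}]'

```text
time: 9.5
tool_pos: [0.5321, -0.0119, 0.322]
ee_rot: [3.139, -0.68, 1.71]
wrist_force: [-0.1, 0.6, -1.2]
width: 0.014
```

```bash
python3 plan.py; python3 loc.py b9 topH sideH
```

```text
tip [ 0.5336 -0.0214  0.205 ] rel hopper along,lat -0.0336 0.0022
TCP [ 0.531  -0.0177  0.3161] (array([-0.008 , -0.0019,  0.0011]), array([-0.5, -4. ,  0.9]))
TCP [ 0.5353 -0.0531  0.3167] (array([-0.0289, -0.    , -0.0209]), array([-0., 15.,  0.]))
9.5 [ 0.5321 -0.0119  0.322 ] [ 3.139 -0.68   1.71 ] F [-0.1  0.6 -1.2] [-0.52 -0.1   0.05] q [-0.48  0.21  1.15  0.64  2.11 -1.95] w 0.014
TCP in trough 0.2517 -0.0174 0.322
```

View pics/b9_topH.png

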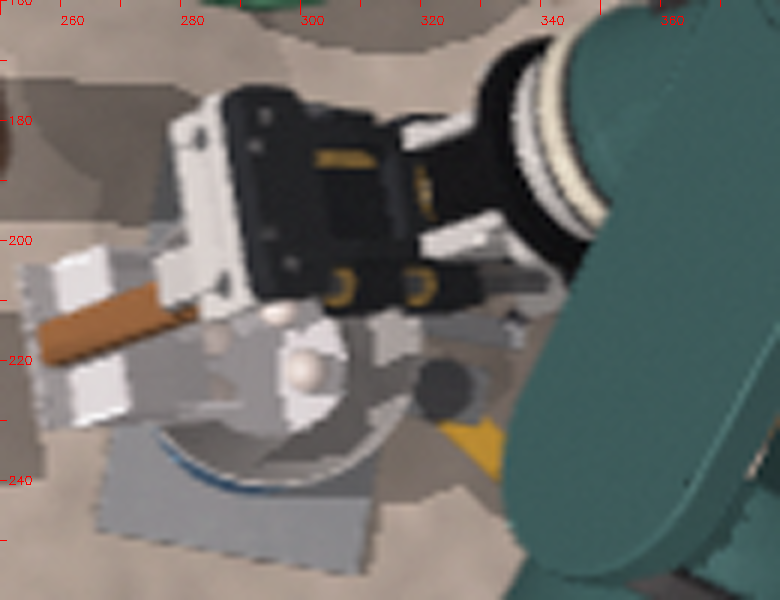

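View pics/b9_sideH.png

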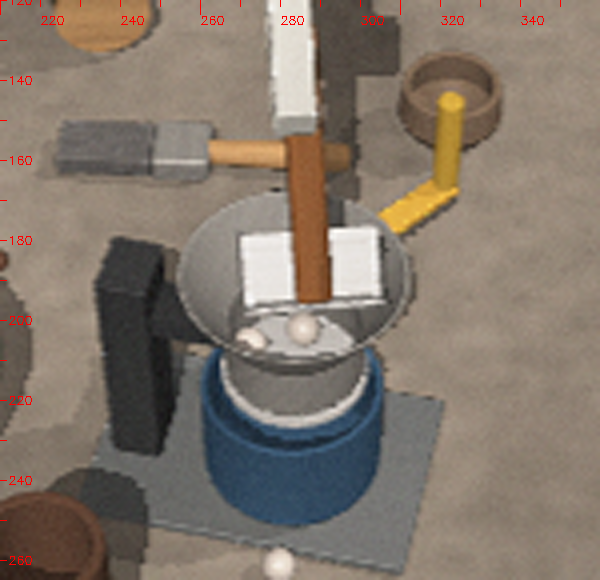

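Request:
jog_arm --series '[{"x": 0.01,"y": 0,"z": 0.006,"rx": 0,"ry": -4,"rz": 0},{"x": 0.014,"y": 0,"z": 0.007,"rx": 0,"ry": -6,"rz": 0.2},{"x": 0.016,"y": 0,"z": 0.006,"rx": 0,"ry": -7,"rz": 0.2},{"x": 0.018,"y": 0,"z": 0.004,"rx": 0,"ry": -7,"rz": 0.2},{"x": 0.02,"y": 0,"z": 0.002,"rx": 0,"ry": -7,"rz": 0.2},{"x": 0.02,"y": 0,"z": 0,"rx": 0,"ry": -5,"rz": 0.2},{"x": 0.02,"y": 0,"z": 0,"rx": 0,"ry": -3,"rz": 0},{"x": 0.02,"y": 0,"z": 0,"rx": 0,"ry": 0,"rz": 0}]'

```text
time: 10.27
tool_pos: [0.5106, 0.1387, 0.3443]
ee_rot: [3.126, 0.028, 1.697]
wrist_force: [0.7, -0.3, -2.2]
width: 0.0138
```

```bash
python3 loc.py c1 topH top
```

```text
10.2667 [0.5106 0.1387 0.3443] [3.126 0.028 1.697] F [ 0.7 -0.3 -2.2] [ 0.16  0.02 -0.03] q [ 0.18  0.05  1.14 -0.03  1.94 -1.53] w 0.0138
TCP in trough 0.0995 -0.0206 0.3443
```

View pics/c1_topH.png

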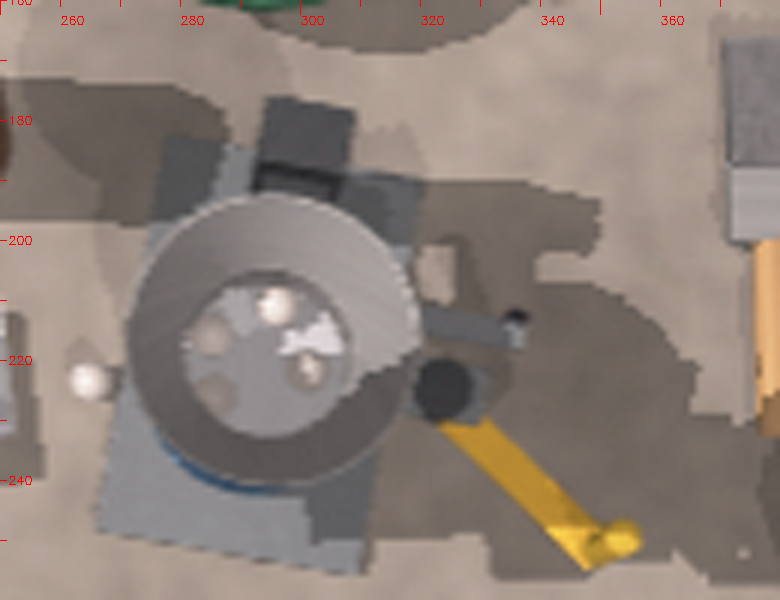

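View pics/c1_top.png

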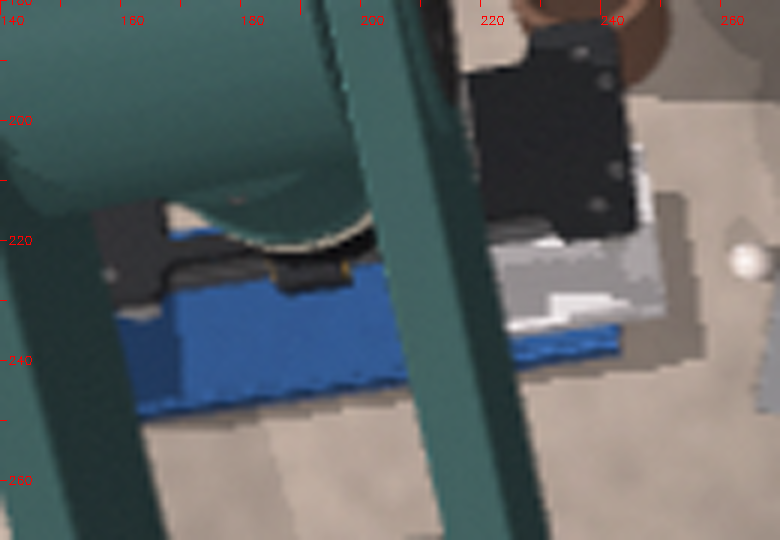

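Request:
jog_arm --series '[{"x": 0.01,"y": 0.003,"z": 0,"rx": 0.4,"ry": 0.8,"rz": 0.2},{"x": 0.018,"y": 0.004,"z": 0,"rx": 0.3,"ry": 0.6,"rz": 0.1},{"x": 0.022,"y": 0.004,"z": 0.01,"rx": 0.2,"ry": 0.2,"rz": 0},{"x": 0.022,"y": 0.004,"z": 0.02,"rx": 0,"ry": 0,"rz": 0},{"x": 0.022,"y": 0.004,"z": 0.02,"rx": 0,"ry": 0,"rz": 0},{"x": 0.018,"y": 0.003,"z": 0.02,"rx": 0,"ry": 0,"rz": 0},{"x": 0.009,"y": 0.002,"z": 0.02,"rx": 0,"ry": 0,"rz": 0},{"x": 0.002,"y": 0,"z": 0.015,"rx": 0,"ry": 0,"rz": 0},{"x": 0,"y": 0,"z": 0.005,"rx": 0,"ry": 0,"rz": 0},{"x": 0,"y": 0,"z": 0,"rx": 0,"ry": 0,"rz": 0}]'

```text
time: 11.2
tool_pos: [0.5192, 0.2748, 0.2357]
ee_rot: [3.133, -0.012, 1.692]
wrist_force: [0.3, -0.2, -2.6]
width: 0.0141
```

```bash
python3 loc.py c2
```

```text
11.2 [0.5192 0.2748 0.2357] [ 3.133 -0.012  1.692] F [ 0.3 -0.2 -2.6] [ 0.08  0.06 -0.01] q [ 0.38  0.16  1.23  0.01  1.74 -1.31] w 0.0141
TCP in trough -0.0345 0.0042 0.2357
```

Request:
jog_arm --series '[{"x": 0,"y": -0.001,"z": 0.012,"rx": 0.4,"ry": -0.6,"rz": 0},{"x": 0,"y": 0,"z": 0.018,"rx": 0,"ry": 0,"rz": 0},{"x": 0,"y": 0,"z": 0.018,"rx": 0,"ry": 0,"rz": 0},{"x": 0,"y": 0,"z": 0.018,"rx": 0,"ry": 0,"rz": 0},{"x": 0,"y": 0,"z": 0.008,"rx": 0,"ry": 0,"rz": 0},{"x": 0,"y": 0,"z": 0,"rx": 0,"ry": 0,"rz": 0}]'

```text
time: 11.7
tool_pos: [0.5224, 0.273, 0.1643]
ee_rot: [3.13, -0.003, 1.686]
wrist_force: [0.1, -0.9, -2.4]
width: 0.014
```

```bash
python3 loc.py c3 top side
```

```text
11.7 [0.5224 0.273  0.1643] [ 3.130e+00 -3.000e-03  1.686e+00] F [ 0.1 -0.9 -2.4] [ 0.07  0.02 -0.02] q [ 0.39  0.18  1.35 -0.    1.6  -1.3 ] w 0.014
TCP in trough -0.0324 0.0073 0.1643
```

View pics/c3_top.png

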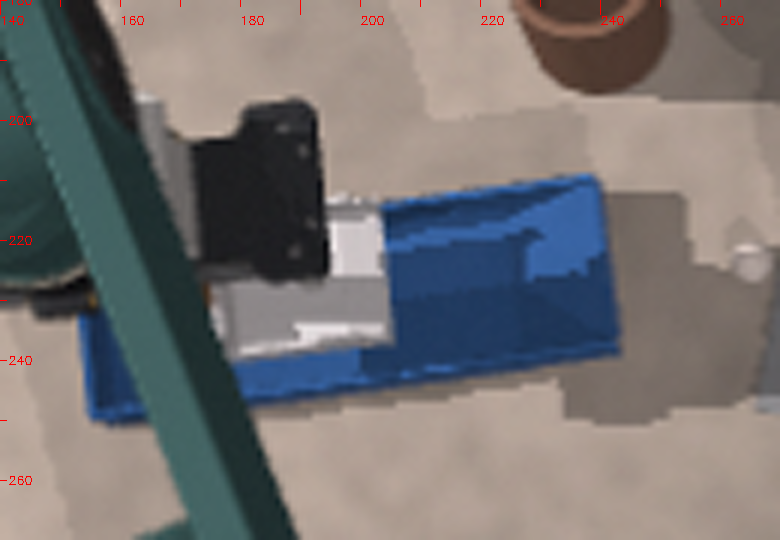

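View pics/c3_side.png

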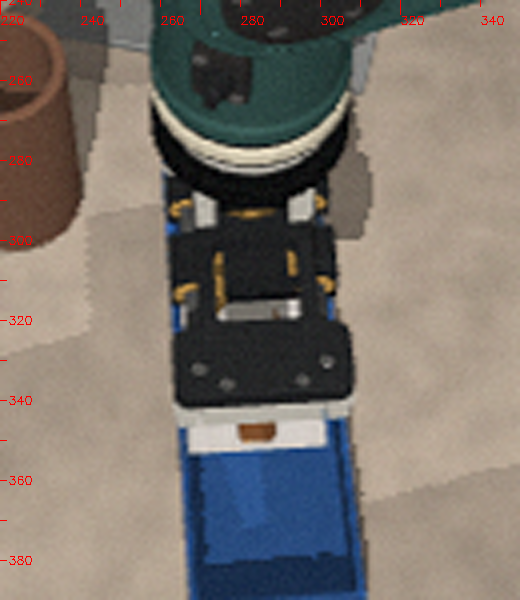

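Run:
```python
from h import *; import pickle
S=pickle.load(open("s0.pkl","rb")); D=campar(S["side"]);T=campar(S["top"])
a=-1.4503
def tf(P): d=P-[.5191,.24,0]; return (np.cos(a)*d[:,0]+np.sin(a)*d[:,1]).round(4),(-np.sin(a)*d[:,0]+np.cos(a)*d[:,1]).round(4)
print(tf(onz(D,np.array([[188/4+220,452/4+240],[326/4+220,447/4+240]])-.5,.079)))
print(tf(onz(T,np.array([[380/6+140,205/6+180],[394/6+140,345/6+180]])-.5,.085)))
```

```text
(array([-0.0412, -0.0436]), array([ 0.0368, -0.0291]))
(array([0.0504, 0.0497]), array([ 0.0358, -0.0294]))
```

Request:
jog_arm --series '[{"x": 0,"y": -0.0025,"z": 0.005,"rx": 0.3,"ry": 0,"rz": -0.2},{"x": 0,"y": -0.0015,"z": 0.008,"rx": 0.3,"ry": 0,"rz": -0.1},{"x": 0,"y": -0.0005,"z": 0.01,"rx": 0,"ry": 0,"rz": 0},{"x": 0,"y": -0.0005,"z": 0.004,"rx": 0,"ry": 0,"rz": 0},{"x": 0,"y": 0,"z": 0,"rx": 0,"ry": 0,"rz": 0}]'

```text
time: 12.22
tool_pos: [0.5209, 0.2738, 0.1424]
ee_rot: [3.129, -0.006, 1.691]
wrist_force: [-1.0, -0.8, -2.0]
width: 0.0141
```

```bash
python3 loc.py c4
```

```text
12.2167 [0.5209 0.2738 0.1424] [ 3.129 -0.006  1.691] F [-1.  -0.8 -2. ] [ 0.07  0.05 -0.01] q [ 0.39  0.18  1.39  0.    1.56 -1.31] w 0.0141
TCP in trough -0.0333 0.0058 0.1424
```

Request:
jog_arm --series '[{"x": 0,"y": -0.0025,"z": 0.002,"rx": 0.4,"ry": 0,"rz": 0},{"x": 0,"y": -0.001,"z": 0.01,"rx": 0.4,"ry": 0,"rz": 0},{"x": 0,"y": -0.0005,"z": 0.014,"rx": 0,"ry": 0,"rz": 0},{"x": 0,"y": -0.0005,"z": 0.012,"rx": 0,"ry": 0,"rz": 0},{"x": 0,"y": 0,"z": 0.008,"rx": 0,"ry": 0,"rz": 0},{"x": 0,"y": 0,"z": 0.003,"rx": 0,"ry": 0,"rz": 0}]'

```text
time: 12.72
tool_pos: [0.5166, 0.2744, 0.0909]
ee_rot: [-3.141, -0.007, 1.692]
wrist_force: [-1.6, 3.2, 14.1]
width: 0.0137
```

```bash
python3 loc.py c5
```

```text
12.7167 [0.5166 0.2744 0.0909] [-3.141 -0.007  1.692] F [-1.6  3.2 14.1] [-0.57  0.09 -0.01] q [ 0.39  0.21  1.46  0.01  1.47 -1.31] w 0.0137
TCP in trough -0.0344 0.0017 0.0909
```

Request:
jog_arm --series '[{"x": 0,"y": 0,"z": 0,"rx": 0,"ry": 0,"rz": 0},{"x": 0,"y": 0,"z": 0,"rx": 0,"ry": 0,"rz": 0},{"x": 0,"y": 0,"z": 0,"rx": 0,"ry": 0,"rz": 0},{"x": 0,"y": 0,"z": 0,"rx": 0,"ry": 0,"rz": 0},{"x": 0,"y": 0,"z": 0,"rx": 0,"ry": 0,"rz": 0}]' --claw 0.5

```text
time: 13.13
tool_pos: [0.5182, 0.2748, 0.093]
ee_rot: [3.138, -0.008, 1.692]
wrist_force: [0.8, -0.1, -0.3]
width: 0.0436
```

```bash
python3 loc.py c6 top side
```

```text
13.1333 [0.5182 0.2748 0.093 ] [ 3.138 -0.008  1.692] F [ 0.8 -0.1 -0.3] [ 0.07 -0.02  0.  ] q [ 0.39  0.21  1.46  0.01  1.47 -1.31] w 0.0436
TCP in trough -0.0347 0.0033 0.093
```

View pics/c6_side.png

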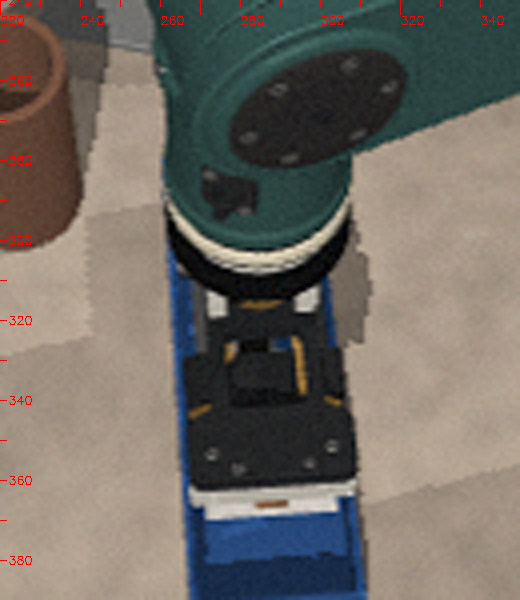

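Request:
jog_arm --series '[{"x": 0,"y": 0,"z": -0.012,"rx": 0,"ry": 0,"rz": 0},{"x": 0,"y": 0,"z": -0.02,"rx": 0,"ry": 0,"rz": 0},{"x": 0,"y": 0,"z": -0.025,"rx": 0,"ry": 0,"rz": 0},{"x": 0,"y": 0,"z": -0.03,"rx": 0,"ry": 0,"rz": 0},{"x": 0,"y": 0,"z": -0.03,"rx": 0,"ry": 0,"rz": 0},{"x": 0,"y": 0,"z": -0.03,"rx": 0,"ry": 0,"rz": 0},{"x": 0,"y": 0,"z": -0.02,"rx": 0,"ry": 0,"rz": 0}]'

```text
time: 13.82
tool_pos: [0.5144, 0.2718, 0.2649]
ee_rot: [-3.134, -0.005, 1.691]
wrist_force: [1.6, 0.2, -0.1]
width: 0.0475
```

```bash
python3 loc.py c7 top sideH side
```

```text
13.8167 [0.5144 0.2718 0.2649] [-3.134 -0.005  1.691] F [ 1.6  0.2 -0.1] [ 0.03  0.05 -0.06] q [ 0.38  0.16  1.17  0.01  1.81 -1.31] w 0.0475
TCP in trough -0.0321 -0.0008 0.2649
```

View pics/c7_top.png

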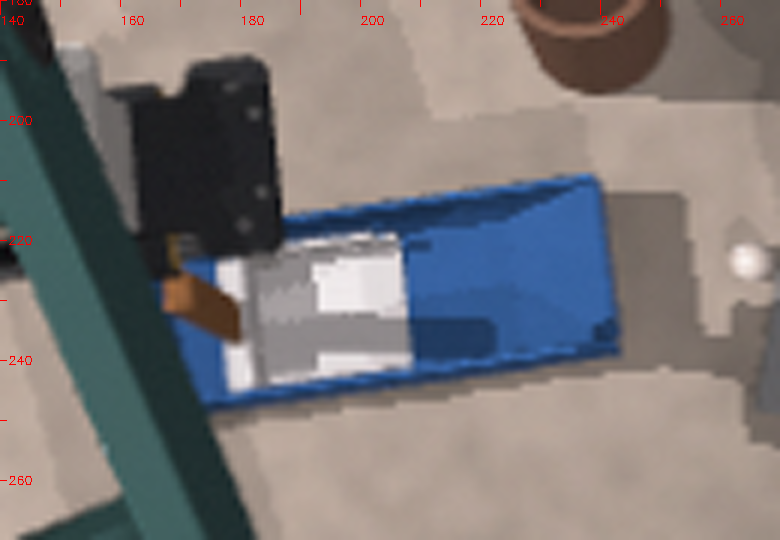

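View pics/c7_side.png

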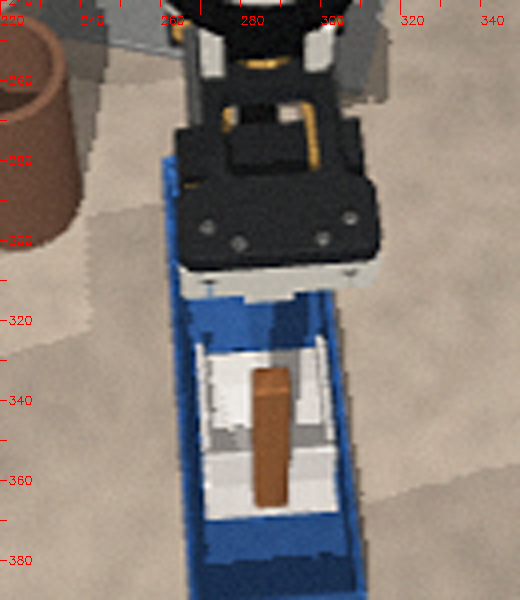

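The scoop lies flat in the trough and the gripper has let go of it; its top-view extent is x 175–208. Next is the gate peg. This script works out the move there with the yaw turn included.

```bash
cat > tr.py <<'E'
from bench import robot
from h import *
import sys
o=robot.get_obs();P=o["tool_pos"];yaw=o["ee_rot"][2]
tx,ty,tz,tyaw,N=[float(v) for v in sys.argv[1:6]];N=int(N)
d=(np.array([tx,ty,tz])-P)/N; dy=(np.radians(tyaw)-yaw)/N
print("rz/row",round(-np.degrees(dy),2),"z/row",-d[2].round(4), "now",P.round(4),o["ee_rot"].round(3))
for i in range(N):
    a=yaw+dy*i; print(i,(d[0]*np.cos(a)+d[1]*np.sin(a)).round(3),(d[0]*np.sin(a)-d[1]*np.cos(a)).round(3))
E
python3 tr.py .450 -.2025 .26 -46.4 22
```

```text
rz/row 6.51 z/row 0.0002 now [0.5149 0.272  0.2639] [-3.135 -0.005  1.691]
0 -0.021 -0.006
1 -0.022 -0.003
2 -0.022 -0.001
3 -0.022 0.002
4 -0.021 0.004
5 -0.021 0.007
6 -0.02 0.009
7 -0.019 0.011
8 -0.017 0.013
9 -0.016 0.015
10 -0.014 0.017
11 -0.012 0.018
12 -0.01 0.019
13 -0.007 0.02
14 -0.005 0.021
15 -0.003 0.022
16 -0.0 0.022
17 0.002 0.022
18 0.005 0.021
19 0.007 0.021
20 0.009 0.02
21 0.012 0.018
```

Request:
jog_arm --series '[{"x": -0.021,"y": -0.006,"z": 0,"rx": 0,"ry": 0,"rz": 6.5},{"x": -0.022,"y": -0.003,"z": 0,"rx": 0,"ry": 0,"rz": 6.5},{"x": -0.022,"y": -0.001,"z": 0,"rx": 0,"ry": 0,"rz": 6.5},{"x": -0.022,"y": 0.002,"z": 0,"rx": 0,"ry": 0,"rz": 6.5},{"x": -0.021,"y": 0.004,"z": 0,"rx": 0,"ry": 0,"rz": 6.5},{"x": -0.021,"y": 0.007,"z": 0,"rx": 0,"ry": 0,"rz": 6.5},{"x": -0.02,"y": 0.009,"z": 0,"rx": 0,"ry": 0,"rz": 6.5},{"x": -0.019,"y": 0.011,"z": 0,"rx": 0,"ry": 0,"rz": 6.5},{"x": -0.017,"y": 0.013,"z": 0,"rx": 0,"ry": 0,"rz": 6.5},{"x": -0.016,"y": 0.015,"z": 0,"rx": 0,"ry": 0,"rz": 6.5},{"x": -0.014,"y": 0.017,"z": 0,"rx": 0,"ry": 0,"rz": 6.5},{"x": -0.012,"y": 0.018,"z": 0,"rx": 0,"ry": 0,"rz": 6.5}]'

```text
time: 14.97
tool_pos: [0.4597, 0.0051, 0.2409]
ee_rot: [-3.128, 0.045, 0.273]
wrist_force: [0.7, 0.2, -1.0]
width: 0.0469
```

```bash
python3 tr.py .450 -.2025 .26 -46.4 11
```

```text
rz/row 5.64 z/row -0.0017 now [0.4597 0.0051 0.2409] [-3.128  0.045  0.273]
0 -0.006 0.018
1 -0.004 0.018
2 -0.002 0.019
3 -0.0 0.019
4 0.001 0.019
5 0.003 0.019
6 0.005 0.018
7 0.007 0.018
8 0.009 0.017
9 0.01 0.016
10 0.012 0.015
```

Request:
jog_arm --series '[{"x": -0.006,"y": 0.018,"z": -0.004,"rx": -0.3,"ry": 0.8,"rz": 5.6},{"x": -0.004,"y": 0.018,"z": -0.004,"rx": -0.3,"ry": 0.8,"rz": 5.6},{"x": -0.002,"y": 0.019,"z": -0.004,"rx": -0.2,"ry": 0.6,"rz": 5.6},{"x": 0,"y": 0.019,"z": -0.003,"rx": 0,"ry": 0.3,"rz": 5.6},{"x": 0.001,"y": 0.019,"z": -0.002,"rx": 0,"ry": 0.2,"rz": 5.6},{"x": 0.003,"y": 0.019,"z": -0.002,"rx": 0,"ry": 0,"rz": 5.6},{"x": 0.005,"y": 0.018,"z": -0.002,"rx": 0,"ry": 0,"rz": 5.6},{"x": 0.007,"y": 0.018,"z": -0.002,"rx": 0,"ry": 0,"rz": 5.6},{"x": 0.009,"y": 0.015,"z": 0,"rx": 0,"ry": 0,"rz": 5.6},{"x": 0.01,"y": 0.01,"z": 0,"rx": 0,"ry": 0,"rz": 4},{"x": 0,"y": 0,"z": 0,"rx": 0,"ry": 0,"rz": 0}]' --claw 0.7

```text
time: 15.88
tool_pos: [0.4395, -0.187, 0.2432]
ee_rot: [3.12, 0.027, -0.734]
wrist_force: [0.4, -0.4, -0.8]
width: 0.0658
```

```bash
python3 tr.py .450 -.2025 .20 -46.4 3;  python3 loc.py d1 topH sideH
```

```text
rz/row 1.44 z/row 0.0144 now [ 0.4395 -0.187   0.2432] [ 3.12   0.027 -0.734]
0 0.006 0.001
1 0.006 0.001
2 0.006 0.001
15.8833 [ 0.4395 -0.187   0.2432] [ 3.12   0.027 -0.734] F [ 0.4 -0.4 -0.8] [-0.12  0.13  0.02] q [-0.51 -0.05  1.44 -0.02  1.79  0.22] w 0.0658
TCP in trough 0.4143 -0.1304 0.2432
```

View pics/d1_topH.png

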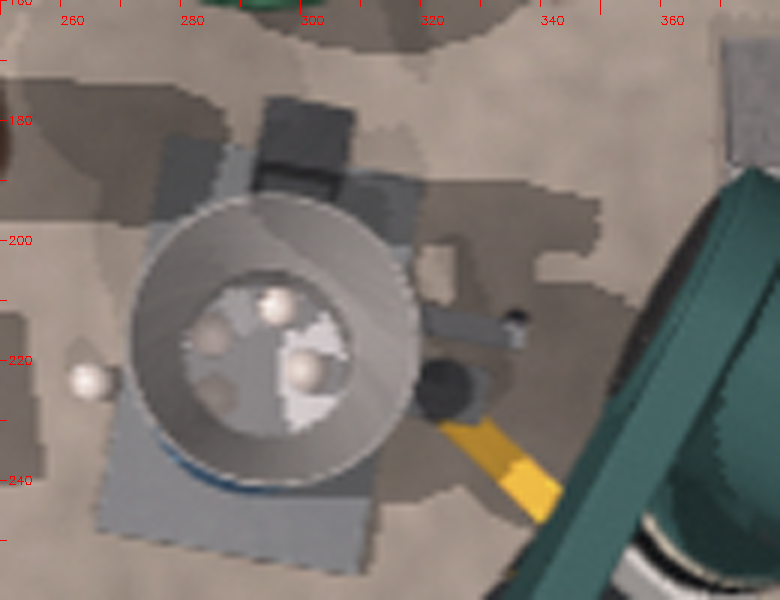

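View pics/d1_sideH.png

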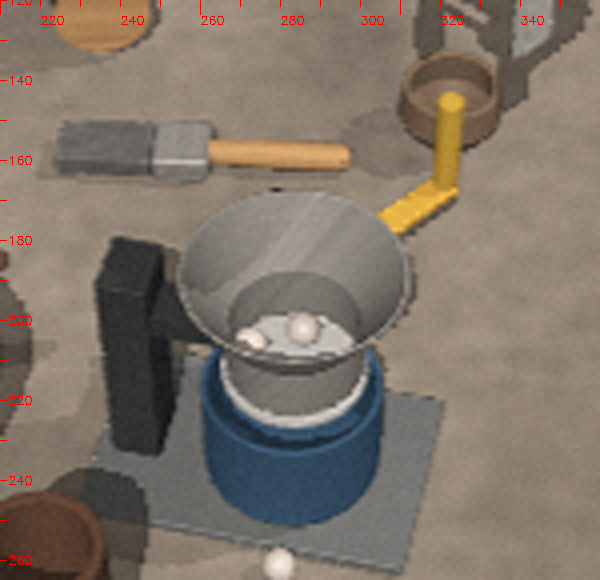

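Request:
jog_arm --series '[{"x": 0.006,"y": 0.001,"z": 0.012,"rx": 0.6,"ry": 0.8,"rz": 1.5},{"x": 0.006,"y": 0.001,"z": 0.015,"rx": 0.5,"ry": 0.6,"rz": 1.5},{"x": 0.005,"y": 0.001,"z": 0.012,"rx": 0,"ry": 0,"rz": 1},{"x": 0,"y": 0,"z": 0,"rx": 0,"ry": 0,"rz": 0}]'

```text
time: 16.32
tool_pos: [0.4493, -0.1943, 0.2019]
ee_rot: [-3.141, 0.005, -0.79]
wrist_force: [-1.1, 0.1, -0.2]
width: 0.0658
```

```bash
python3 tr.py .450 -.2025 .125 -46.4 1;  python3 loc.py d2 sideH
```

```text
rz/row 1.14 z/row 0.0769 now [ 0.4493 -0.1943  0.2019] [-3.141  0.005 -0.79 ]
0 0.006 0.005
16.3167 [ 0.4493 -0.1943  0.2019] [-3.141  0.005 -0.79 ] F [-1.1  0.1 -0.2] [-0.02  0.14  0.01] q [-0.53 -0.04  1.51  0.    1.68  0.26] w 0.0658
TCP in trough 0.4227 -0.1215 0.2019
```

View pics/d2_sideH.png

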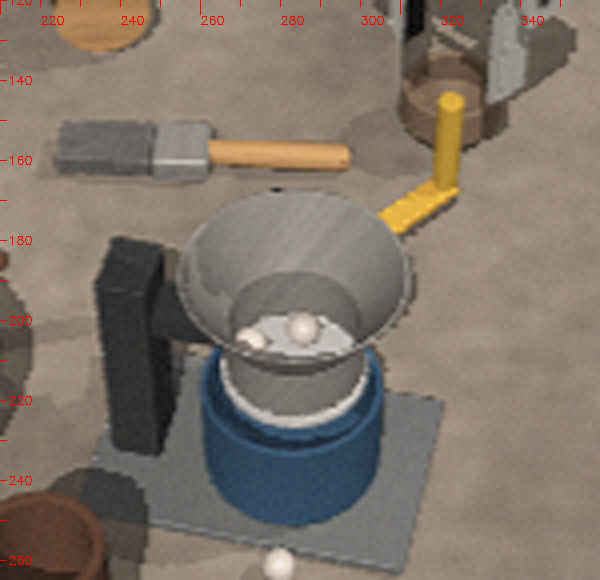

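Request:
jog_arm --series '[{"x": 0.006,"y": 0.005,"z": 0.004,"rx": 0,"ry": 0,"rz": 1},{"x": 0,"y": 0,"z": 0.015,"rx": 0,"ry": 0,"rz": 0},{"x": 0,"y": 0,"z": 0.02,"rx": 0,"ry": 0,"rz": 0},{"x": 0,"y": 0,"z": 0.02,"rx": 0,"ry": 0,"rz": 0},{"x": 0,"y": 0,"z": 0.01,"rx": 0,"ry": 0,"rz": 0},{"x": 0,"y": 0,"z": 0,"rx": 0,"ry": 0,"rz": 0}]'

```text
time: 16.87
tool_pos: [0.4531, -0.2012, 0.1372]
ee_rot: [-3.137, -0.006, -0.8]
wrist_force: [-0.7, -0.3, -0.6]
width: 0.0656
```

```bash
python3 tr.py .450 -.2025 .122 -46.4 1;  python3 loc.py d3 sideH
```

```text
rz/row 0.56 z/row 0.0152 now [ 0.4531 -0.2012  0.1372] [-3.137 -0.006 -0.8  ]
0 -0.001 0.003
16.8667 [ 0.4531 -0.2012  0.1372] [-3.137 -0.006 -0.8  ] F [-0.7 -0.3 -0.6] [-0.02  0.11 -0.07] q [-0.53 -0.02  1.61  0.    1.54  0.27] w 0.0656
TCP in trough 0.4301 -0.1185 0.1372
```

View pics/d3_sideH.png

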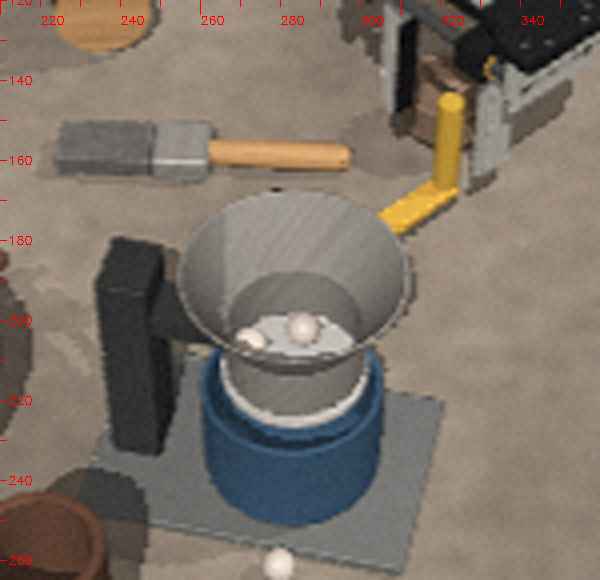

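Request:
jog_arm --series '[{"x": -0.001,"y": 0.002,"z": 0.009,"rx": 0,"ry": 0,"rz": 0.3},{"x": 0,"y": 0.001,"z": 0.004,"rx": 0,"ry": 0,"rz": 0},{"x": 0,"y": 0,"z": 0,"rx": 0,"ry": 0,"rz": 0}]'

```text
time: 17.17
tool_pos: [0.4524, -0.2039, 0.1276]
ee_rot: [-3.136, -0.013, -0.805]
wrist_force: [-0.4, 0.1, 0.3]
width: 0.0653
```

Request:
jog_arm --series '[{"x": 0,"y": 0,"z": 0,"rx": 0,"ry": 0,"rz": 0},{"x": 0,"y": 0,"z": 0,"rx": 0,"ry": 0,"rz": 0},{"x": 0,"y": 0,"z": 0,"rx": 0,"ry": 0,"rz": 0},{"x": 0,"y": 0,"z": 0,"rx": 0,"ry": 0,"rz": 0},{"x": 0,"y": 0,"z": 0,"rx": 0,"ry": 0,"rz": 0},{"x": 0,"y": 0,"z": 0,"rx": 0,"ry": 0,"rz": 0},{"x": 0,"y": 0,"z": 0,"rx": 0,"ry": 0,"rz": 0},{"x": 0,"y": 0,"z": 0,"rx": 0,"ry": 0,"rz": 0}]' --claw 0

```text
time: 17.83
tool_pos: [0.4528, -0.2042, 0.1303]
ee_rot: [-3.135, -0.015, -0.805]
wrist_force: [-2.2, 1.4, 1.0]
width: 0.0162
```

```bash
python3 loc.py d4 sideH topH
```

```text
17.8333 [ 0.4528 -0.2042  0.1303] [-3.135 -0.015 -0.805] F [-2.2  1.4  1. ] [0.31 0.6  0.03] q [-0.54 -0.02  1.63  0.    1.51  0.27] w 0.0162
TCP in trough 0.433 -0.1192 0.1303
```

View pics/d4_sideH.png

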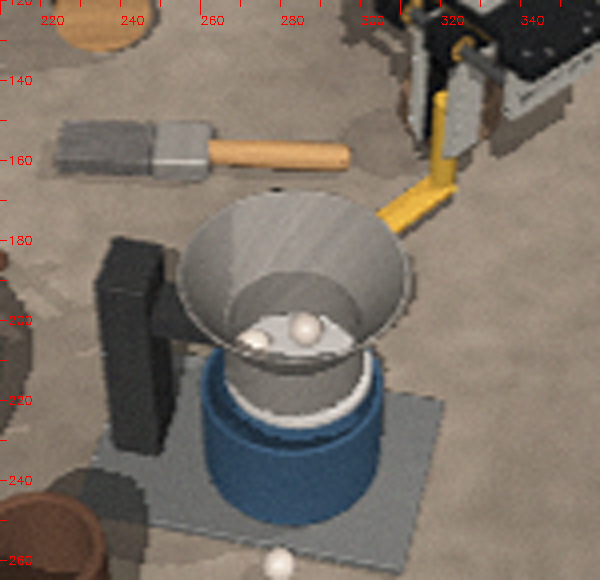

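Request:
jog_arm --series '[{"x": 0.004,"y": 0,"z": 0,"rx": 0,"ry": 0,"rz": -2},{"x": 0.007,"y": -0.0002,"z": 0,"rx": 0,"ry": 0,"rz": -4},{"x": 0.007,"y": -0.0002,"z": 0,"rx": 0,"ry": 0,"rz": -4},{"x": 0.007,"y": -0.0002,"z": 0,"rx": 0,"ry": 0,"rz": -4},{"x": 0.007,"y": -0.0002,"z": 0,"rx": 0,"ry": 0,"rz": -4}]'

```text
time: 18.35
tool_pos: [0.4764, -0.2207, 0.1304]
ee_rot: [-3.135, -0.009, -0.479]
wrist_force: [-1.3, 2.0, 2.4]
width: 0.0153
```

```bash
cat > arc.py <<'E'
from bench import robot
from h import *
o=robot.get_obs();d=o["tool_pos"][:2]-[.522,-.134]
print(o["time"],o["tool_pos"].round(4),o["ee_rot"].round(3),"F",o["wrist_force"].round(1),o["wrist_torque"].round(2),"q",o["joint_positions"].round(2),o["width"].round(4))
a=np.degrees(np.arctan2(d[1],d[0]));print("r",np.hypot(*d).round(4),"ang",a.round(1),"gate~",np.radians(a+136.4).round(3),"tangent-yaw err",(a+90-np.degrees(o["ee_rot"][2])).round(1))
E
python3 arc.py
```

```text
Traceback (most recent call last):
  File "arc.py", line 4, in <module>
    print(o["time"],o["tool_pos"].round(4),o["ee_rot"].round(3),"F",o["wrist_force"].round(1),o["wrist_torque"].round(2),"q",o["joint_positions"].round(2),o["width"].round(4))
                                                                                                                                                           ^^^^^^^^^^^^^^^^
AttributeError: 'float' object has no attribute 'round'
```

Request:
jog_arm --series '[{"x": 0.007,"y": -0.0001,"z": 0,"rx": 0,"ry": 0,"rz": -4},{"x": 0.007,"y": -0.0001,"z": 0,"rx": 0,"ry": 0,"rz": -4},{"x": 0.007,"y": -0.0001,"z": 0,"rx": 0,"ry": 0,"rz": -4},{"x": 0.007,"y": -0.0001,"z": 0,"rx": 0,"ry": 0,"rz": -4},{"x": 0.007,"y": -0.0001,"z": 0,"rx": 0,"ry": 0,"rz": -4},{"x": 0.007,"y": -0.0001,"z": 0,"rx": 0,"ry": 0,"rz": -4}]'

```text
time: 18.85
tool_pos: [0.5161, -0.2309, 0.1303]
ee_rot: [-3.134, -0.005, -0.044]
wrist_force: [-2.3, 2.3, 2.7]
width: 0.0155
```

```bash
sed -i 's/o\["width"\].round(4)/o["width"]/' arc.py; python3 arc.py; python3 loc.py e1 topH sideH
```

```text
18.85 [ 0.5161 -0.2309  0.1303] [-3.134 -0.005 -0.044] F [-2.3  2.3  2.7] [ 0.36  0.6  -0.39] q [-0.53  0.15  1.45  0.01  1.54 -0.48] 0.015493891495228384
r 0.0971 ang -93.5 gate~ 0.749 tangent-yaw err -1.0
18.85 [ 0.5161 -0.2309  0.1303] [-3.134 -0.005 -0.044] F [-2.3  2.3  2.7] [ 0.36  0.6  -0.39] q [-0.53  0.15  1.45  0.01  1.54 -0.48] w 0.0155
TCP in trough 0.4671 -0.0596 0.1303
```

View pics/e1_topH.png

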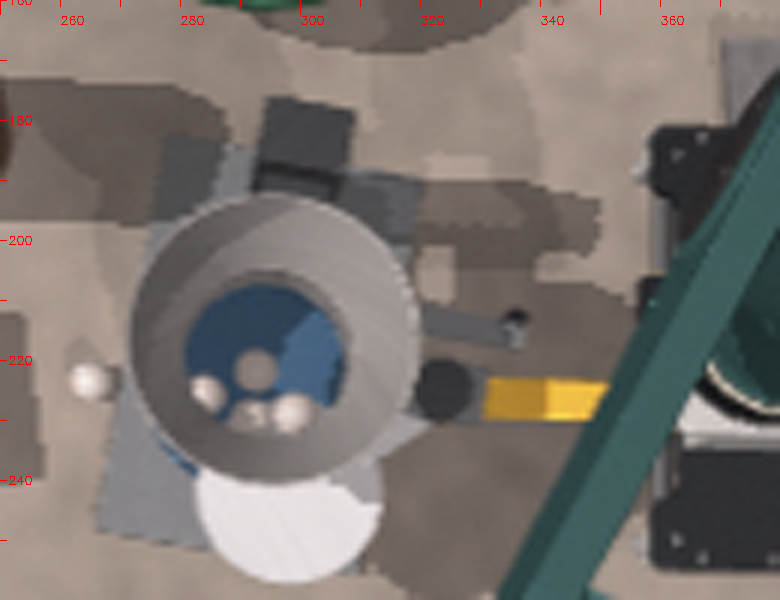

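View pics/e1_sideH.png

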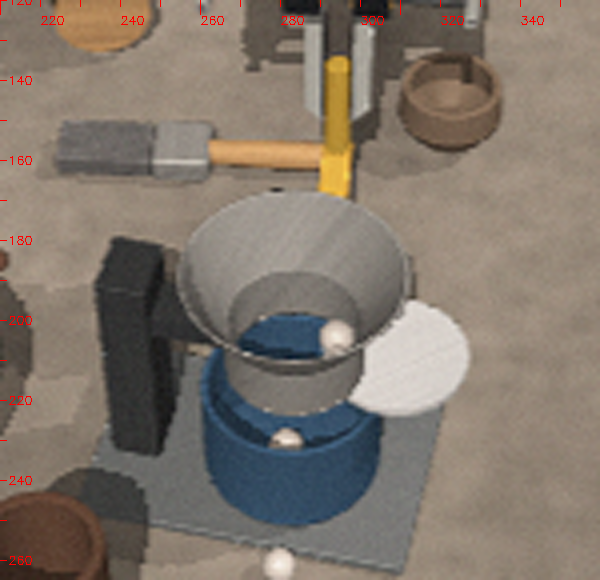

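Request:
jog_arm --series '[{"x": 0.007,"y": 0.0001,"z": 0,"rx": 0,"ry": 0,"rz": -4},{"x": 0.007,"y": 0.0001,"z": 0,"rx": 0,"ry": 0,"rz": -4},{"x": 0.007,"y": 0,"z": 0,"rx": 0,"ry": 0,"rz": -4},{"x": 0.007,"y": 0,"z": 0,"rx": 0,"ry": 0,"rz": -4},{"x": 0.007,"y": 0,"z": 0,"rx": 0,"ry": 0,"rz": -4}]'

```text
time: 19.37
tool_pos: [0.5462, -0.2279, 0.1303]
ee_rot: [-3.133, 0.002, 0.302]
wrist_force: [-4.5, 1.5, 2.5]
width: 0.0152
```

```bash
python3 arc.py
```

```text
19.3667 [ 0.5462 -0.2279  0.1303] [-3.133e+00  2.000e-03  3.020e-01] F [-4.5  1.5  2.5] [-0.04  0.68 -0.26] q [-0.49  0.21  1.38  0.    1.56 -0.8 ] 0.015185520971280788
r 0.097 ang -75.6 gate~ 1.062 tangent-yaw err -2.9
```

Request:
jog_arm --series '[{"x": 0.006,"y": 0,"z": 0,"rx": 0,"ry": 0,"rz": -2},{"x": 0.006,"y": 0,"z": 0,"rx": 0,"ry": 0,"rz": -2},{"x": 0.006,"y": 0,"z": 0,"rx": 0,"ry": 0,"rz": -2}]'

```text
time: 19.62
tool_pos: [0.5583, -0.2237, 0.1303]
ee_rot: [-3.131, 0.012, 0.404]
wrist_force: [-7.6, -1.2, 2.3]
width: 0.0155
```

```bash
python3 arc.py
```

```text
19.6167 [ 0.5583 -0.2237  0.1303] [-3.131  0.012  0.404] F [-7.6 -1.2  2.3] [-0.11  0.89  0.08] q [-0.47  0.24  1.35 -0.    1.57 -0.88] 0.015520420499082725
r 0.0968 ang -68.0 gate~ 1.194 tangent-yaw err -1.2
```

Request:
jog_arm --series '[{"x": 0.006,"y": 0,"z": 0,"rx": 0,"ry": 0,"rz": 0},{"x": 0.006,"y": 0,"z": 0,"rx": 0,"ry": 0,"rz": 0}]'

```text
time: 19.78
tool_pos: [0.5601, -0.2231, 0.1301]
ee_rot: [-3.13, 0.034, 0.398]
wrist_force: [-20.6, -4.5, 7.3]
width: 0.016
```

```bash
python3 arc.py
```

```text
19.7833 [ 0.5601 -0.2231  0.1301] [-3.13   0.034  0.398] F [-20.6  -4.5   7.3] [-0.55  2.74  0.01] q [-0.46  0.25  1.33 -0.02  1.59 -0.86] 0.015985800579458687
r 0.0969 ang -66.8 gate~ 1.214 tangent-yaw err 0.3
```

```bash
python3 loc.py f1 topH sideH; python3 arc.py
python3 - <<'E'
from bench import cams
import cv2
s=cams.snapshot("side"); cv2.imwrite("pics/f1s.png",s["img"][:,:,::-1])
E
python3 arc.py
```

```text
19.7833 [ 0.5601 -0.2231  0.1301] [-3.13   0.034  0.398] F [-20.6  -4.5   7.3] [-0.55  2.74  0.01] q [-0.46  0.25  1.33 -0.02  1.59 -0.86] w 0.016
TCP in trough 0.4646 -0.015 0.1301
19.8833 [ 0.5599 -0.2232  0.1301] [-3.129  0.034  0.398] F [-17.1  -4.2   6.2] [-0.46  2.31  0.  ] q [-0.46  0.25  1.33 -0.02  1.59 -0.86] 0.01583053806987789
r 0.0969 ang -66.9 gate~ 1.212 tangent-yaw err 0.3
19.9333 [ 0.5599 -0.2232  0.1301] [-3.129  0.033  0.398] F [-17.1  -3.4   5.8] [-0.46  2.21 -0.02] q [-0.46  0.25  1.33 -0.02  1.59 -0.86] 0.015940593299556414
r 0.0969 ang -67.0 gate~ 1.212 tangent-yaw err 0.3
```

View pics/f1_topH.png

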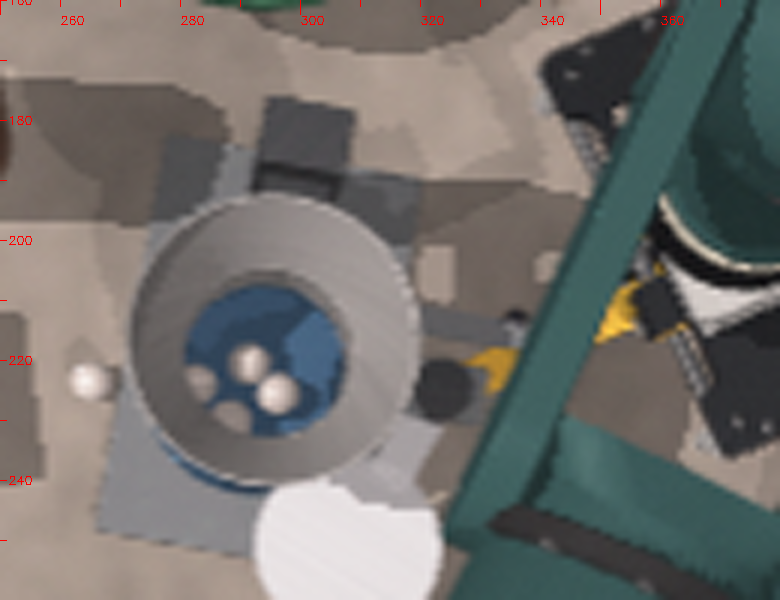

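View pics/f1_sideH.png

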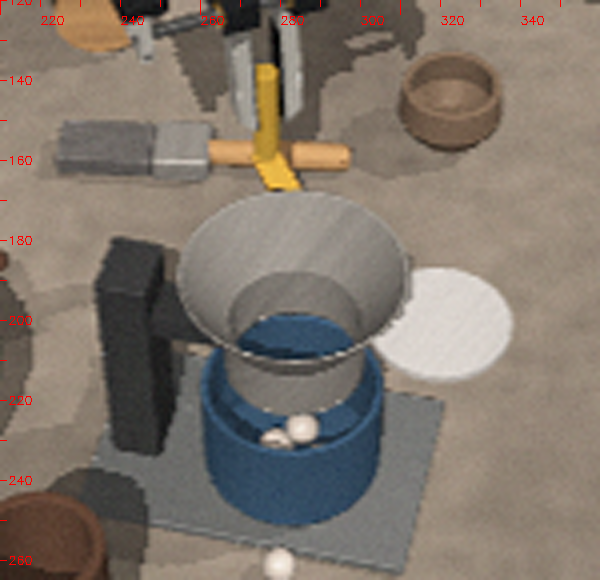

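View pics/f1s.png

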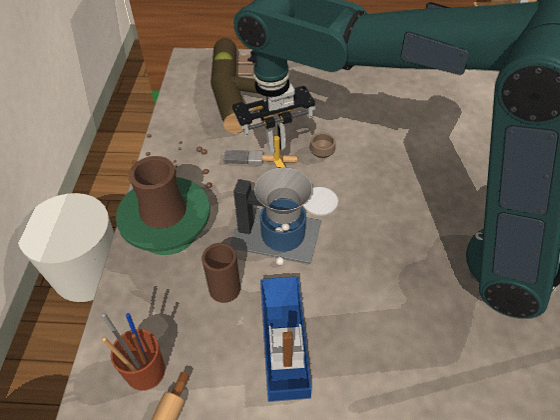

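```bash
python3 loc.py f2 topH
python3 - <<'E'
from bench import ticket
print(ticket.close_job())
E
```

```text
19.9333 [ 0.5599 -0.2232  0.1301] [-3.129  0.033  0.398] F [-17.1  -3.4   5.8] [-0.46  2.21 -0.02] q [-0.46  0.25  1.33 -0.02  1.59 -0.86] w 0.0159
TCP in trough 0.4647 -0.0151 0.1301
the job is handed in; nothing more can be done
None
```

View pics/f2_topH.png

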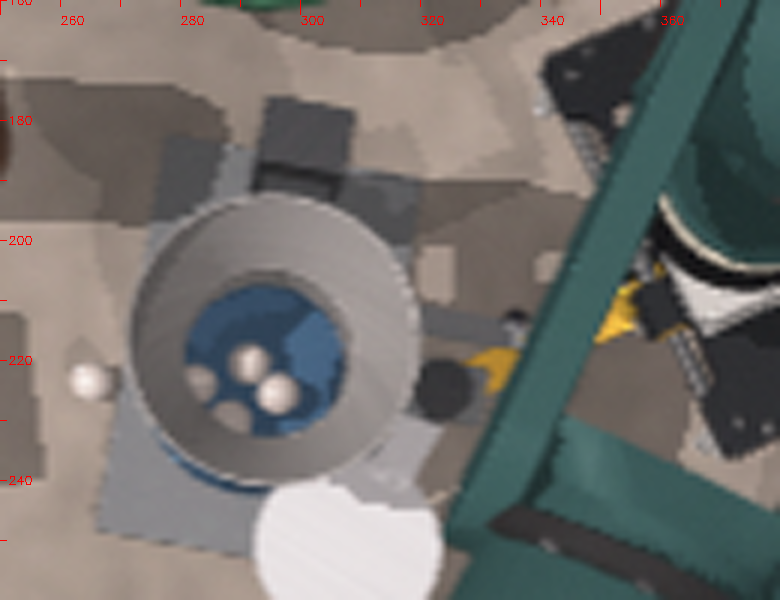

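I scooped four balls into the shut hopper, put the scoop back flat in the trough and let go of it. Then I gripped the yellow peg and swung the gate arm to its stop. I handed in at about 20 s, still holding it there.

- **Balls:** the last pictures show all four balls at rest in the jar and none left in the hopper.
- **Gate:** it stands at about 1.21 rad by my arc estimate, against a stop at 1.2. I was pushing with about 17 N against the roughly 8 N spring, so it was against the stop.
- **Clay cylinder, pot and brush:** they look to be where they started.
- **Stray ball:** the fifth ball jumped over the trough's ramp end during scooping. It stopped on the bench beside the stand's base plate, and I left it there.

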